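# Refit the exhaust filter and switch the fan on under its guard

## Task

Take the rinsed filter out of its drying stand and lower it gently, without dropping it, into the slot of the exhaust unit until it is fully home; keep it upright all along. Then lift the hinged guard, push the switch lever beneath it fully over towards the guard's hinge, and lower the guard gently until it is shut again. Leave the bowl, the brush and the tweezers where they are.

Things in the scene. Friction and masses are not known exactly. Their poses are not given: they have to be found in the camera images.
- filter_mid (a point): Centre of the loose beige filter cartridge, a rigid upright slab 26 mm thick (its x), 60 mm wide (y), 120 mm tall (z), 0.09 to 0.18 kg, alike when turned half round about z. It starts upright in the drying stand, its foot 6 mm above the bench. Set down upright on the bench it stands by itself.
- stand: Fixed white drying stand, origin under its centre: base 100 (x) x 80 (y) x 6 mm, two walls 48 mm wide (y) and 118 mm high, 4 mm from the filter's broad faces. So the filter can be taken there only by its narrow edges, across its 60 mm width, from above. Lift it 125 mm to clear the walls. The bench between stand and exhaust unit is clear, with room to stand the filter and regrasp it.
- slot (a point): Centre of the filter slot's mouth in the exhaust unit's flat deck, 85 mm up; axes are the unit's. Slot 30 mm (x) x 64 mm (y), 75 mm deep, 4 mm chamfer; the filter's width goes along y. Fully home, the filter's centre is 15 mm below this point. Cheeks 50 mm tall at y = +-34 mm close off its narrow edges: here hold the filter across its thickness, fingers on its +x and -x faces, where the deck is clear.
- unit: Fixed white exhaust unit, housing 230 (x, away from the robot) x 260 (y, left) x 85 mm, origin under its centre on the bench, a round duct stub 50 mm long at its far side. On its deck: the filter slot at y -62 mm, the guarded switch at y +62 mm.
- guard (a joint): Angle of the guard flap, rad: 0 shut (flat over the switch), up to 1.75 open; 1.57 upright. May start slightly ajar. Stiff hinge: it stays at any angle; moving it takes 1 to 1.5 N at the bar.
- guard_hinge (a point): Fixed point on the guard's hinge axis (mid-width), 56 mm above the deck; axes are the unit's; the axis runs along y, at the far (+x) side of the switch. The flap is a 100 mm (from the hinge towards -x when shut) x 108 x 6 mm plate.
- guard_bar (a point): Middle of the guard's round steel pull bar, 12 mm thick, 96 mm long along the unit's y, held out in the flap's plane by an arm at each end, 50 mm beyond the flap's edge. At angle a it lies 150 cos(a) mm to the -x side of and 150 sin(a) mm above the hinge; open space under it. It turns easily between fingers that pinch it across x.
- switch (a joint): Angle of the switch lever, rad: 0 leaning to -x (off), 0.9 leaning to +x, towards the guard's hinge (on, at its stop); may start a little off 0. It stays where left; moving it takes about 1.5 N at the tip.
- switch_tip (a point): Tip of the black switch lever, a paddle 10 mm thick (x), 30 mm wide (y), 45 mm long from a pivot 5 mm above the deck and 73 mm to the -x side of the hinge. The tip is 20 mm to the -x side of the pivot when off, 20 mm to +x when on. Fixed side walls 44 mm tall stand 46 mm to either side (y), along the 100 mm before the hinge; the front is open.
- bowl: Loose white ceramic bowl, 120 mm across, 50 mm tall, origin under its centre. Bystander.
- brush: Loose orange nylon brush with pale bristles, lying along its x, 170 x 34 x 34 mm, origin at its underside. Bystander.
- tweezers: Loose steel tweezers, 140 mm long along x, flat on the bench, origin at its underside. Bystander. To their right (y below -0.43, x 0.50 to 0.92) stands a fixed open toolbox 110 mm tall, its lid leaning back on its right side, up to 250 mm high.
- filter: The same filter cartridge; origin at the centre of its foot.
Not all that is in view belongs to the job. What is shaped like the filter but blue or green is not meant.

How it is judged:
By the outcome, as a careful person would: the job done as asked, in the order asked, and still so for the second after the job is handed in, with the robot touching nothing.
It also fails if it takes over 72 s, if anything falls off the work surface, if the arm or the gripper's body presses on something with over 40 N, if the wrist force passes 120 N, or if a joint passes its speed limit or range.

## Robot

A 6-joint arm with a two-finger parallel gripper is mounted at the origin on the work surface. World frame = base frame: x ahead of the robot, y to its left, z up, the work surface at z = 0. Lengths are in m, angles in rad, forces in N, time in s.
With the tool pointing down it reaches from about 0.25 to 0.725 m from the base axis. Payload 4 kg.
Tool frame: the origin (TCP) lies on the centre line of the jaws, within the pads' length; the fingertips stand 17 mm ahead of it and the grasp point (between the pads) lies 2 mm behind it; z points along the fingers, y is the line along which they close (so a half turn about z gives the same grasp; the last joint's range is limited). The gripper opens to 85 mm and grips with 20 to 120 N. Pads are 22 mm wide; open, the fingers measure 114 mm over their backs; the gripper's body (76 mm by 85 mm) begins 54 mm behind the grasp point. The pads swing forward as they close: fully open they stand 13 mm farther back than shut.
Start: joints at [1.222, 0.241, 0.005, 1.335, 0, 1.571], TCP at [0.171, 0.47, 0.248] pointing down, gripper open.
Joint ranges: [-2.72, 2.72], [-1.05, 1.87], [-1.09, 1.28], [-1.99, 2.15], [-1.42, 1.44], [-3.14, 3.14]. Speed limits (rad/s): [2.79, 2.79, 3.14, 3.14, 3.14, 3.14].

## Interface

Orientations are given as a unit quaternion [x, y, z, w].
In Python, from workcell import bot, camera, get_calibration gives the robot as it stands.
- The arm moves only by the tool apply_moves, never from a script. Its argument "steps" is a list of rows, each a list of 3 entries, a list of its own where there are three numbers: the shift along the tool's x, y, z as a fraction of full scale, then the turn, a rotation vector about the tool's x, y, z as a fraction of full scale, then the opening, from 0 (shut) to 1 (fully open). A call has exactly 8 rows; each row shifts and turns the commanded pose from where the row before left it, along the tool's axes as they then stand; what a row does not reach is not made up. Full scale, the value 1, is 20 cm for a shift and pi rad for a turn. A row lasts 1/12 s, in which the tool goes at most 41.7 mm and 7.16 degrees, less where a joint would pass 70% of its speed; a pose out of reach is approached as far as the arm can. A call with a number of a shift or a turn outside -1 to 1 is refused whole. A call with a gripper value outside its range is refused whole. The fingers move at their own pace and stop on an object; the grip force is fixed at half the most. Time passes only in rows, so rows that do not move let the fingers close, or fill a call up. It gives the time, the measured TCP pose, the force, the opening and the grip force at its end, in the units of the state.
- bot.get_obs(): the state, without advancing time (a new reading comes with each control period).
- camera(name): name is "scene" or "top"; returns (picture, depth): 480x640x3 uint8, red, green, blue; 480x640 float32, m along the optical axis (not along the pixel's ray), 0 where there is no reading.
- get_calibration(name): a dict with "fov_y" (degrees; the focal length in pixels is half the picture's height over the tangent of half this angle, whatever the lens; pixels are square), "cx", "cy" (the principal point, pixels), "rvec" (rotation vector, rad) and "tvec" (3), from world to camera coordinates, as OpenCV has them. Camera axes: x right, y down, z forward; pixel columns grow to the right and rows downward; lengths in m; the calibration is good to about 2 mm. A picture is of the moment at which its call begins. get_calibration takes no time and is no camera call.
- bot.job_done(): hands the job in; it is judged then, once.
The state is a dict: "clock": time; "joint_pos": joint angles; "joint_vel": joint speeds; "tau": joint torques, N m; "eef_pos": TCP position; "tool_rot": TCP orientation; "ft_force": force on the tool from outside, world axes, zero at the start; "ft_torque": the same for the moment, N m; "grip_width": finger opening in m; "grasp_force": force on a finger pad.
Only numpy, scipy, OpenCV 4.12 (cv2) and the standard library are available. Lean on these libraries where they do the work, as an engineer would, in place of code of your own. Each camera call takes 0.05 s, during which the arm holds its last target. There are 200 camera calls.

## Working session

There is one attempt and no reset: what is moved stays moved. The work goes in short steps, Python scripts to look and compute and a tool call to move; the robot and the scene stay as the last step left them, time stands still between calls to the robot, and variables do not carry over. Pictures are saved under pics/ and viewed, at most 10 in all, crops included, and the job is handed in when it is done.

Besides the shell and the picture viewer there is one more tool, called after ">>>" by a JSON object that holds its "name" and its "arguments". apply_moves: Moves the arm, as the interface text tells. Its arguments: {"type":"object","properties":{"steps":{"type":"array"}},"required":["steps"]}

```bash
mkdir -p pics
cat > h.py <<'E'
import numpy as np, cv2, json
from scipy.spatial.transform import Rotation as R
from workcell import bot, camera, get_calibration
def cal(n):
    c=get_calibration(n); f=240/np.tan(np.radians(c["fov_y"])/2)
    return f,c["cx"],c["cy"],cv2.Rodrigues(np.array(c["rvec"],float))[0],np.array(c["tvec"],float)
def cloud(n,d):
    f,cx,cy,Rm,t=cal(n); v,u=np.mgrid[:480,:640]
    P=np.stack([(u-cx)/f*d,(v-cy)/f*d,d],-1); W=(P-t)@Rm; W[d==0]=np.nan
    return W
def proj(n,p):
    f,cx,cy,Rm,t=cal(n); q=Rm@np.array(p)+t; return f*q[0]/q[2]+cx,f*q[1]/q[2]+cy
def snap(n,tag):
    im,d=camera(n); cv2.imwrite(f"pics/{tag}.png",im[...,::-1]); np.savez(f"pics/{tag}.npz",im=im,d=d); return im,d
E
python3 - <<'E'
from h import *
for n in("scene","top"):
    snap(n,n+"0"); f,cx,cy,Rm,t=cal(n); print(n,get_calibration(n),"pos",-Rm.T@t)
o=bot.get_obs(); print(o)
E
```

```text
scene {'fov_y': 52.431941193805855, 'cx': 325.60494306248137, 'cy': 229.0359754322761, 'rvec': array([ 1.15933462,  2.14864859, -1.1407461 ]), 'tvec': array([ 0.36589774, -0.17950228,  1.4909312 ])} pos [1.31545585 0.42943413 0.68857846]
top {'fov_y': 53.14255119009182, 'cx': 318.772916134754, 'cy': 235.13824426346525, 'rvec': array([ 2.15717273, -2.20804508,  0.05953423]), 'tvec': array([-0.01340942,  0.5911086 ,  1.00954973])} pos [ 0.52312381 -0.03772059  1.0458004 ]
{'clock': 0.1, 'joint_pos': array([ 1.22200632e+00,  2.41346178e-01,  3.86819315e-03,  1.33523093e+00,
       -1.18965381e-05,  1.57079952e+00]), 'joint_vel': array([-0.00126204, -0.00016212,  0.00252645, -0.00062535, -0.00044047,
       -0.00019247]), 'tau': array([ 2.80808599e-04, -3.73138833e+01,  2.53009593e+01,  1.07945327e-02,
        1.38786909e-04, -6.50740006e-06]), 'eef_pos': array([0.17069866, 0.46938358, 0.24750123]), 'tool_rot': array([ 1.73513838e-01,  9.84830967e-01, -9.42822500e-04, -1.60069538e-04]), 'ft_force': array([0.17039326, 0.7217896 , 0.61012229]), 'ft_torque': array([ 0.00296859, -0.00778741,  0.03045215]), 'grasp_force': 0.0, 'grip_width': 0.08542413810210274}
```

View pics/scene0.png

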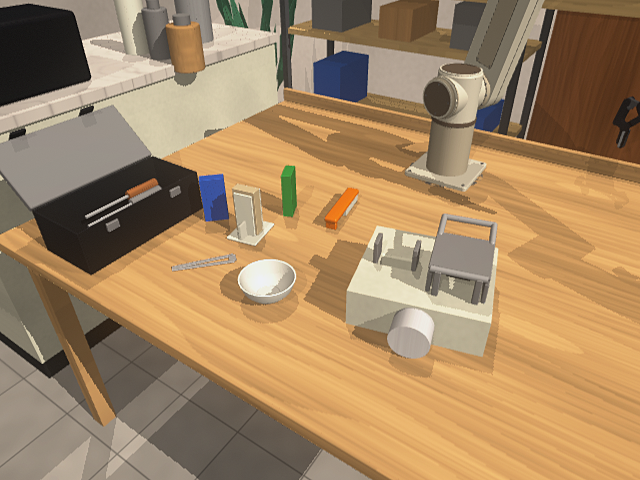

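View pics/top0.png

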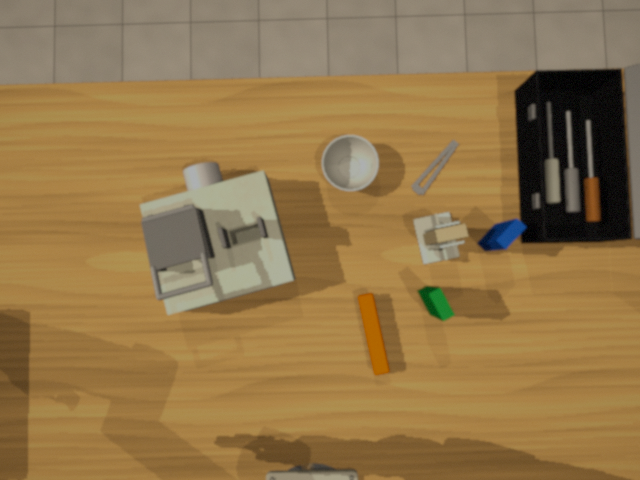

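Scene: the filter (beige) is in the stand at scene (247,210) / top (447,233). Lookalikes are the blue block at top (503,235), the green block at top (436,303), and the orange brush at top (373,333). The unit is at top (217,242), with its slot cheeks at top (243,232) and the guard and bar at top (180,250). I choose the beige one, and will check it in a crop and measure from depth.

Run:
```python
from h import *
def rect(P): 
    r=cv2.minAreaRect((P[:,:2]*1000).astype(np.float32)); return np.round(r[0],1),np.round(r[1],1),round(r[2],1)
for n in("top","scene"):
    z=np.load(f"pics/{n}0.npz"); im,d=z["im"].astype(int),z["d"]; W=cloud(n,d)
    box={"top":(400,190,540,330),"scene":(190,150,310,255)}[n]
    m=np.zeros(d.shape,bool); m[box[1]:box[3],box[0]:box[2]]=1
    r,g,b=im[...,0],im[...,1],im[...,2]
    Z=W[...,2]
    for nm,c in(("filter",(abs(r-g)<60)&(r>g)&(Z>.122)&(Z<.14)),("blue",(b>r+50)&(Z>.02)),("green",(g>r+50)&(Z>.02)),("walls",(abs(r-b)<40)&(Z>.11)&(Z<.1215)),("base",(abs(r-b)<40)&(Z>.003)&(Z<.012))):
        P=W[m&c]; 
        if len(P)>5: print(n,nm,len(P),rect(P),"z",np.round(np.nanpercentile(P[:,2],[5,50,95]),4))
    # unit
    m=np.zeros(d.shape,bool); bx={"top":(130,150,310,330),"scene":(330,200,510,360)}[n]; m[bx[1]:bx[3],bx[0]:bx[2]]=1
    for nm,c in(("deck",(Z>.079)&(Z<.091)),("z>.12",(Z>.12)&(Z<.3)&(W[...,1]>.05))):
        P=W[m&c]; print(n,nm,len(P),rect(P),np.round(np.nanpercentile(P[:,2],[5,50,95]),4))
a=cv2.imread("pics/top0.png")[185:325,395:545]; b=cv2.imread("pics/top0.png")[160:320,130:300]
A=cv2.resize(a,(400,373),interpolation=3);B=cv2.resize(b,(396,373),interpolation=3)
cv2.imwrite("pics/c1.png",np.hstack([A,B]))
```

```text
top filter 430 (array([ 532.5, -286.5]), array([129.1, 180.6]), 48.9) z [0.1239 0.1271 0.1295]
top blue 703 (array([ 587.4, -413.8]), array([ 38.9, 103.2]), 26.9) z [0.0562 0.1195 0.1233]
top green 820 (array([ 509.3, -336.1]), array([ 59.8, 236.7]), 38.2) z [0.0573 0.1204 0.1236]
top walls 455 (array([ 514.3, -319.6]), array([154.9, 207.6]), 81.9) z [0.1132 0.1198 0.1213]
top base 984 (array([ 604.5, -349.5]), array([231.3, 159.5]), 89.4) z [0.0039 0.007  0.0104]
top deck 10425 (array([601.5, 186.6]), array([280. , 260.8]), 14.1) [0.0825 0.0858 0.0886]
top z>.12 4257 (array([573. , 184.7]), array([162.7, 221.4]), 14.3) [0.132  0.1521 0.1673]
scene filter 162 (array([ 583.6, -280.9]), array([29.8, 62.8]), 10.6) z [0.1229 0.1248 0.1271]
scene blue 807 (array([ 580.8, -394.7]), array([34.2, 58.9]), 43.5) z [0.0282 0.0867 0.1196]
scene green 455 (array([ 500., -339.]), array([ 62.8, 223.7]), 31.2) z [0.0255 0.0853 0.1199]
scene walls 226 (array([ 554.8, -322.8]), array([153.4, 263.8]), 36.4) z [0.111  0.1173 0.1202]
scene base 401 (array([ 526.2, -326. ]), array([242.8, 244.3]), 71.3) z [0.0033 0.0054 0.0102]
scene deck 6901 (array([602.1, 186.3]), array([284.2, 260.3]), 14.3) [0.0815 0.0844 0.0864]
scene z>.12 3427 (array([576.1, 186.1]), array([163.4, 221.5]), 15.0) [0.129  0.1494 0.1646]
```

View pics/c1.png

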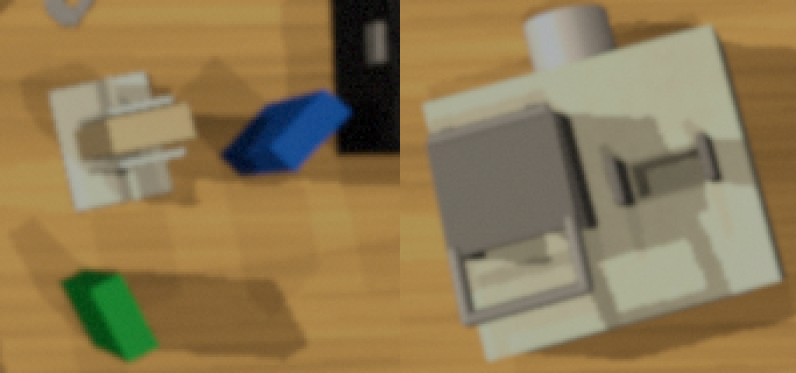

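The crop confirms the beige filter between the white walls; the blue block is about 8 cm to its right. Next I refine the fits in the filter's and the unit's frames.

Run:
```python
from h import *
def rect(P):
    r=cv2.minAreaRect((P[:,:2]*1000).astype(np.float32)); return np.round(r[0],1),np.round(r[1],1),round(r[2],1)
yaw=np.radians(14.2); c,s=np.cos(yaw),np.sin(yaw)
for n in("top","scene"):
    z=np.load(f"pics/{n}0.npz"); im,d=z["im"].astype(int),z["d"]; W=cloud(n,d); Z=W[...,2]
    r,g,b=im[...,0],im[...,1],im[...,2]
    near=(np.hypot(W[...,0]-.583,W[...,1]+.281)<.05)
    P=W[near&(Z>.1225)&(Z<.132)&(r-b>25)]; print(n,"filter",len(P),rect(P),P[:,2].mean())
    lo=(abs(W[...,0]-.583)<.08)&(abs(W[...,1]+.281)<.075)
    P=W[lo&(Z>.003)&(Z<.010)&(r-b<45)]; print(n,"base",len(P),rect(P),P[:,2].mean())
    nb=(np.hypot(W[...,0]-.583,W[...,1]+.40)<.07)
    P=W[nb&(b>r+40)&(Z>.115)]; print(n,"blue",len(P),rect(P))
    P=W[(Z>.079)&(Z<.091)&(np.hypot(W[...,0]-.58,W[...,1]-.18)<.2)];D=P
    # unit frame
    U=np.stack([c*(W[...,0]-.5773)+s*(W[...,1]-.1805),-s*(W[...,0]-.5773)+c*(W[...,1]-.1805),Z],-1)*1000
    ins=(abs(U[...,0])<125)&(abs(U[...,1])<135)
    q=lambda m:[len(U[m])]+[np.round(np.percentile(U[m][:,k],[1,50,99]),1).tolist() for k in range(3)]
    print(" deck",q(ins&(abs(Z-.085)<.004)))
    print(" cheeks",q(ins&(Z>.128)&(Z<.142)&(U[...,1]<0)))
    ch=ins&(Z>.128)&(Z<.142)
    print("  L",q(ch&(U[...,1]<-60)),"\n  R",q(ch&(U[...,1]>-60)&(U[...,1]<-10)))
    gm=(U[...,0]>-200)&(U[...,0]<130)&(U[...,1]>0)&(U[...,1]<135)&(Z>.12)
    print(" guard",q(gm))
    for x0 in range(-140,120,20):
        m=gm&(U[...,0]>x0)&(U[...,0]<x0+20); 
        if m.sum()>3: print("   ",x0,m.sum(),np.round(np.percentile(U[m][:,2],[5,50,95]),1),np.round(np.percentile(U[m][:,1],[2,98]),1))
    m=ins&(Z<.075); print(" slot hole",q(m&(U[...,1]<-30)&(U[...,1]>-95)&(abs(U[...,0])<80)))
```

```text
top filter 423 (array([ 576.9, -281.9]), array([35.6, 60.8]), 10.3) 0.12702513948555016
top base 862 (array([ 581.5, -287.1]), array([100.4,  94.3]), 11.3) 0.006767021710903663
top blue 432 (array([ 578. , -396.5]), array([25.9, 59.9]), 43.8)
 deck [9826, [-113.5, -29.3, 113.7], [-128.7, -30.1, 125.2], [81.9, 85.8, 88.8]]
 cheeks [212, [-19.7, -0.5, 18.6], [-105.3, -28.5, -19.6], [129.0, 135.4, 139.4]]
  L [105, [-19.7, -0.3, 18.6], [-105.3, -101.2, -96.7], [129.0, 135.7, 139.6]] 
  R [107, [-19.2, -0.7, 18.3], [-28.5, -24.5, -19.5], [129.1, 135.3, 138.9]]
 guard [4016, [-83.3, 10.7, 74.1], [7.7, 58.5, 113.8], [126.1, 152.7, 169.7]]
    -100 146 [162.8 166.6 169.8] [ 11.6 110.9]
    -80 329 [162.3 167.1 170.2] [  8.4 113.2]
    -60 147 [158.1 163.3 166.3] [  8.1 113.4]
    -40 397 [130.4 158.2 162.8] [  8.1 112.8]
    -20 647 [131.6 155.9 158.7] [  8.1 112.3]
    0 640 [131.2 153.  155.9] [  7.9 112.4]
    20 625 [134.3 150.3 153.2] [  7.8 112.5]
    40 619 [143.3 147.4 150.5] [  7.9 112.5]
    60 466 [142.2 146.5 149.8] [  8.2 111.3]
 slot hole [400, [-9.2, 7.0, 15.2], [-83.6, -53.3
[... 503 characters left out ...]
.4, 136.3]] 
  R [69, [-18.2, 6.6, 22.1], [-28.0, -23.5, -19.3], [128.3, 134.0, 136.2]]
 guard [3237, [-77.8, 24.3, 79.2], [8.6, 63.2, 114.6], [123.3, 150.0, 167.0]]
    -100 11 [164.7 165.4 166. ] [ 16.1 106.9]
    -80 343 [157.7 164.3 167.4] [ 10.8 113. ]
    -60 86 [158.6 161.8 164.3] [  8.1 114.7]
    -40 211 [154.7 156.9 161.4] [  9.1 114.1]
    -20 428 [152.4 154.7 156.9] [ 10.6 113.6]
    0 445 [149.6 151.9 154. ] [ 10.8 113.6]
    20 481 [146.8 149.1 151.6] [  9.8 112.9]
    40 490 [143.9 146.2 148.6] [  9.5 113.6]
    60 733 [123.9 143.4 146.7] [  9.8 113.6]
    80 9 [123.4 129.6 135.7] [ 25.4 100.4]
 slot hole [231, [-18.2, -14.6, -4.5], [-94.7, -67.2, -33.5], [-753.5, 66.1, 74.8]]
```

```bash
cat >> h.py <<'E'
YU=14.2; UO=np.array([.5773,.1805])
def unit(x,y,z):  # mm in unit frame -> world m
    c,s=np.cos(np.radians(YU)),np.sin(np.radians(YU))
    return [UO[0]+(c*x-s*y)/1000,UO[1]+(s*x+c*y)/1000,z/1000]
def down(yaw): # tool y axis at world angle yaw(deg), z down
    a=np.radians(yaw); y=np.array([np.cos(a),np.sin(a),0]); z=np.array([0,0,-1.]); return R.from_matrix(np.stack([np.cross(y,z),y,z],1))
def plan(wps,start=None):
    """wps: (pos,rot,rows,opening); prints rows of 8"""
    if start is None: o=bot.get_obs(); start=(o["eef_pos"],R.from_quat(o["tool_rot"]))
    p,q=np.array(start[0]),start[1]; rows=[]
    for pos,rot,n,g in wps:
        p0=p.copy(); q0=q; rv=(q0.inv()*rot).as_rotvec()
        # allow choice of direction via 4-tuple only; shortest
        for k in range(1,n+1):
            tp=p0+(np.array(pos)-p0)*k/n; tq=q0*R.from_rotvec(rv*k/n)
            s=np.round(q.inv().apply(tp-p)/.2,3); t=np.round((q.inv()*tq).as_rotvec()/np.pi,3)
            if np.linalg.norm(s)*.2>.0417 or np.linalg.norm(t)*180>7.16: print("!! too fast",len(rows),s,t)
            p=p+q.apply(s*.2); q=q*R.from_rotvec(t*np.pi); rows.append([(s+0).tolist(),(t+0).tolist(),g])
    while len(rows)%8: rows.append([[0,0,0],[0,0,0],wps[-1][3]])
    for i in range(0,len(rows),8): print(json.dumps(rows[i:i+8]))
    return p,q
def st():
    o=bot.get_obs(); m=R.from_quat(o["tool_rot"]).as_matrix()
    print(round(o["clock"],2),"p",np.round(o["eef_pos"],4),"yaw_y",round(np.degrees(np.arctan2(m[1,1],m[0,1])),2),"z",np.round(m[:,2],3),"F",np.round(o["ft_force"],1),"w",round(o["grip_width"],4),"g",round(o["grasp_force"],1),"j",np.round(o["joint_pos"],2))
E
python3 - <<'E'
from h import *
a=.248
plan([([.37,.12,a],down(0),11,1),([.582,-.281,.2],down(-79.3),13,1)])
E
```

```text
[[[-0.139, -0.118, 0.0], [0.0, 0.0, 0.035], 1], [[-0.152, -0.103, 0.0], [0.0, 0.0, 0.036], 1], [[-0.162, -0.084, 0.0], [0.0, 0.0, 0.035], 1], [[-0.17, -0.066, 0.0], [0.0, 0.0, 0.035], 1], [[-0.177, -0.047, 0.0], [0.0, 0.0, 0.036], 1], [[-0.181, -0.027, 0.0], [0.0, 0.0, 0.035], 1], [[-0.183, -0.007, 0.0], [0.0, 0.0, 0.036], 1], [[-0.182, 0.014, 0.0], [0.0, 0.0, 0.035], 1]]
[[[-0.18, 0.033, 0.0], [0.0, 0.0, 0.035], 1], [[-0.175, 0.054, 0.0], [0.0, 0.001, 0.036], 1], [[-0.167, 0.072, -0.001], [0.0, 0.0, 0.035], 1], [[-0.154, 0.082, 0.018], [0.0, 0.0, 0.034], 1], [[-0.145, 0.097, 0.018], [0.0, 0.0, 0.034], 1], [[-0.133, 0.113, 0.019], [0.0, 0.0, 0.034], 1], [[-0.121, 0.126, 0.018], [0.0, 0.0, 0.034], 1], [[-0.107, 0.138, 0.018], [0.0, 0.0, 0.033], 1]]
[[[-0.092, 0.148, 0.018], [0.0, 0.0, 0.034], 1], [[-0.075, 0.158, 0.018], [0.0, 0.0, 0.034], 1], [[-0.058, 0.164, 0.019], [0.0, 0.0, 0.034], 1], [[-0.04, 0.17, 0.018], [0.0, 0.0, 0.034], 1], [[-0.022, 0.173, 0.018], [0.0, 0.0, 0.034], 1], [[-0.004, 0.175, 0.018], [0.0, 0.0, 0.034], 1], [[0.016, 0.174, 0.018], [0.0, 0.0, 0.034], 1], [[0.033, 0.171, 0.019], [0.0, 0.0, 0.034], 1]]
```

>>> {"name": "apply_moves", "arguments": {"steps": [[[-0.14, -0.12, 0], [0, 0, 0.035], 1], [[-0.15, -0.1, 0], [0, 0, 0.036], 1], [[-0.16, -0.085, 0], [0, 0, 0.035], 1], [[-0.17, -0.065, 0], [0, 0, 0.035], 1], [[-0.177, -0.047, 0], [0, 0, 0.036], 1], [[-0.18, -0.027, 0], [0, 0, 0.035], 1], [[-0.183, -0.007, 0], [0, 0, 0.036], 1], [[-0.182, 0.014, 0], [0, 0, 0.035], 1]]}}

```text
clock: 0.77
eef_pos: [0.3155, 0.2147, 0.2481]
tool_rot: [0.582, 0.813, -0.0, -0.0]
ft_force: [0.4, -0.6, -0.5]
grip_width: 0.0852
grasp_force: 0.0
```

>>> {"name": "apply_moves", "arguments": {"steps": [[[-0.18, 0.033, 0], [0, 0, 0.035], 1], [[-0.175, 0.054, 0], [0, 0, 0.036], 1], [[-0.167, 0.072, 0], [0, 0, 0.035], 1], [[-0.154, 0.082, 0.018], [0, 0, 0.034], 1], [[-0.145, 0.097, 0.018], [0, 0, 0.034], 1], [[-0.133, 0.113, 0.019], [0, 0, 0.034], 1], [[-0.121, 0.126, 0.018], [0, 0, 0.034], 1], [[-0.107, 0.138, 0.018], [0, 0, 0.033], 1]]}}

```text
clock: 1.43
eef_pos: [0.4514, -0.0348, 0.2296]
tool_rot: [0.869, 0.494, -0.0, -0.0]
ft_force: [-0.2, 0.4, -0.2]
grip_width: 0.0854
grasp_force: 0.0
```

>>> {"name": "apply_moves", "arguments": {"steps": [[[-0.092, 0.148, 0.018], [0, 0, 0.034], 1], [[-0.075, 0.158, 0.018], [0, 0, 0.034], 1], [[-0.058, 0.164, 0.019], [0, 0, 0.034], 1], [[-0.04, 0.17, 0.018], [0, 0, 0.034], 1], [[-0.022, 0.173, 0.018], [0, 0, 0.034], 1], [[-0.004, 0.175, 0.018], [0, 0, 0.034], 1], [[0.016, 0.174, 0.018], [0, 0, 0.034], 1], [[0.033, 0.171, 0.019], [0, 0, 0.034], 1]]}}

```text
clock: 2.1
eef_pos: [0.5819, -0.2815, 0.1999]
tool_rot: [0.996, 0.09, -0.0, -0.0]
ft_force: [1.2, -0.4, 0.1]
grip_width: 0.0856
grasp_force: 0.0
```

>>> {"name": "apply_moves", "arguments": {"steps": [[[0, 0, 0.08], [0, 0, 0], 1], [[0, 0, 0.08], [0, 0, 0], 1], [[0, 0, 0.08], [0, 0, 0], 1], [[0, 0, 0.08], [0, 0, 0], 1], [[0, 0, 0.08], [0, 0, 0], 1], [[0, 0, 0.08], [0, 0, 0], 1], [[0, 0, 0], [0, 0, 0], 1], [[0, 0, 0], [0, 0, 0], 0]]}}

```text
clock: 2.77
eef_pos: [0.5806, -0.2794, 0.1034]
tool_rot: [0.996, 0.092, -0.002, -0.001]
ft_force: [0.9, 0.2, 0.6]
grip_width: 0.0751
grasp_force: 0.0
```

>>> {"name": "apply_moves", "arguments": {"steps": [[[0, 0, 0], [0, 0, 0], 0], [[0, 0, 0], [0, 0, 0], 0], [[0, 0, 0], [0, 0, 0], 0], [[0, 0, 0], [0, 0, 0], 0], [[0, 0, 0], [0, 0, 0], 0], [[0, 0, 0], [0, 0, 0], 0], [[0, 0, 0], [0, 0, 0], 0], [[0, 0, 0], [0, 0, 0], 0]]}}

```text
clock: 3.43
eef_pos: [0.5824, -0.2803, 0.1062]
tool_rot: [0.996, 0.092, 0.001, 0.001]
ft_force: [0.5, -0.2, 5.3]
grip_width: 0.0593
grasp_force: 65.4
```

>>> {"name": "apply_moves", "arguments": {"steps": [[[0, 0, -0.03], [0, 0, 0], 0], [[0, 0, -0.07], [0, 0, 0], 0], [[0, 0, -0.1], [0, 0, 0], 0], [[0, 0, -0.12], [0, 0, 0], 0], [[0, 0, -0.12], [0, 0, 0], 0], [[0, 0, -0.12], [0, 0, 0], 0], [[0, 0, -0.1], [0, 0, 0], 0], [[0, 0, -0.02], [0, 0, 0], 0]]}}

```text
clock: 4.1
eef_pos: [0.5828, -0.2804, 0.2448]
tool_rot: [0.996, 0.093, 0.002, 0.001]
ft_force: [0.2, -0.4, -1.3]
grip_width: 0.0593
grasp_force: 64.7
```

Run:
```python
from h import *
st()
im,d=snap("scene","lift")
u,v=map(int,proj("scene",bot.get_obs()["eef_pos"])); print(u,v)
a=im[max(0,v-120):v+130,u-130:u+130,::-1]; cv2.imwrite("pics/liftc.png",cv2.resize(a,None,fx=2,fy=2))
plan([([.53,-.10,.2335],down(-75.8),12,0)])
```

```text
4.1 p [ 0.5828 -0.2804  0.2448] yaw_y -79.38 z [ 0.005 -0.002 -1.   ] F [ 0.2 -0.4 -1.3] w 0.0593 g 64.7 j [-0.45  0.54  0.44  1.47  0.    2.51]
240 141
[[[-0.008, -0.078, 0.004], [0.0, 0.0, -0.002], 0], [[-0.007, -0.078, 0.004], [0.0, 0.0, -0.001], 0], [[-0.007, -0.078, 0.004], [0.0, 0.0, -0.002], 0], [[-0.006, -0.078, 0.004], [0.0, 0.0, -0.002], 0], [[-0.007, -0.078, 0.004], [0.0, 0.0, -0.001], 0], [[-0.005, -0.078, 0.004], [0.0, -0.001, -0.002], 0], [[-0.006, -0.078, 0.004], [0.001, 0.0, -0.002], 0], [[-0.004, -0.078, 0.004], [0.0, 0.0, -0.001], 0]]
[[[-0.005, -0.078, 0.004], [0.0, 0.0, -0.002], 0], [[-0.004, -0.079, 0.005], [0.0, 0.0, -0.002], 0], [[-0.003, -0.078, 0.004], [0.0, 0.0, -0.001], 0], [[-0.004, -0.078, 0.004], [0.0, 0.0, -0.002], 0], [[0, 0, 0], [0, 0, 0], 0], [[0, 0, 0], [0, 0, 0], 0], [[0, 0, 0], [0, 0, 0], 0], [[0, 0, 0], [0, 0, 0], 0]]
```

View pics/liftc.png

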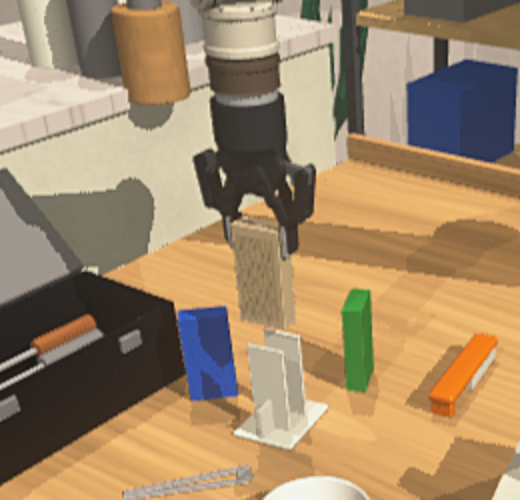

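The filter is held upright at crop (262,275), clear above the stand's walls at crop (272,350). I carry it to the clear bench.

>>> {"name": "apply_moves", "arguments": {"steps": [[[-0.008, -0.04, 0], [0, 0, -0.002], 0], [[-0.007, -0.08, 0], [0, 0, -0.002], 0], [[-0.007, -0.08, 0], [0, 0, -0.002], 0], [[-0.007, -0.08, 0], [0, 0, -0.002], 0], [[-0.007, -0.08, 0], [0, 0, -0.002], 0], [[-0.005, -0.08, 0], [0, 0, -0.002], 0], [[-0.005, -0.08, 0], [0, 0, -0.002], 0], [[-0.005, -0.08, 0], [0, 0, -0.001], 0]]}}

```text
clock: 4.82
eef_pos: [0.5448, -0.1629, 0.238]
tool_rot: [0.993, 0.116, -0.002, -0.001]
ft_force: [0.2, -0.3, -0.5]
grip_width: 0.0594
grasp_force: 64.7
```

>>> {"name": "apply_moves", "arguments": {"steps": [[[-0.005, -0.08, 0.02], [0, 0, -0.002], 0], [[-0.005, -0.08, 0.05], [0, 0, -0.001], 0], [[-0.004, -0.08, 0.08], [0, 0, -0.001], 0], [[-0.004, -0.08, 0.08], [0, 0, 0], 0], [[0, -0.04, 0.08], [0, 0, 0], 0], [[0, 0, 0.08], [0, 0, 0], 0], [[0, 0, 0.08], [0, 0, 0], 0], [[0, 0, 0.08], [0, 0, 0], 0]]}}

```text
clock: 5.48
eef_pos: [0.5237, -0.0943, 0.1278]
tool_rot: [0.992, 0.123, -0.002, -0.001]
ft_force: [0.1, -0.1, -1.3]
grip_width: 0.0592
grasp_force: 64.9
```

Run:
```python
from h import *
st()
```

```text
5.48 p [ 0.5237 -0.0943  0.1278] yaw_y -75.89 z [-0.005  0.001 -1.   ] F [ 0.1 -0.1 -1.3] w 0.0592 g 64.9 j [-0.18  0.39 -0.11  1.07  0.    2.72]
```

>>> {"name": "apply_moves", "arguments": {"steps": [[[0, 0, 0.04], [0, 0, 0], 0], [[0, 0, 0.03], [0, 0, 0], 0], [[0, 0, 0.02], [0, 0, 0], 0], [[0, 0, 0.01], [0, 0, 0], 0], [[0, 0, 0.01], [0, 0, 0], 0], [[0, 0, 0.005], [0, 0, 0], 0], [[0, 0, 0], [0, 0, 0], 0], [[0, 0, 0], [0, 0, 0], 0]]}}

```text
clock: 6.15
eef_pos: [0.5266, -0.0957, 0.1084]
tool_rot: [0.993, 0.122, 0.001, 0.0]
ft_force: [0.1, 0.1, -1.7]
grip_width: 0.0593
grasp_force: 64.9
```

>>> {"name": "apply_moves", "arguments": {"steps": [[[0, 0, 0.01], [0, 0, 0], 0], [[0, 0, 0.01], [0, 0, 0], 0], [[0, 0, 0.005], [0, 0, 0], 0], [[0, 0, 0.005], [0, 0, 0], 0], [[0, 0, 0.005], [0, 0, 0], 0], [[0, 0, 0.004], [0, 0, 0], 0], [[0, 0, 0], [0, 0, 0], 0], [[0, 0, 0], [0, 0, 0], 0]]}}

```text
clock: 6.82
eef_pos: [0.5262, -0.0955, 0.1001]
tool_rot: [0.993, 0.122, 0.0, -0.0]
ft_force: [-1.0, 0.3, -0.6]
grip_width: 0.0595
grasp_force: 64.8
```

>>> {"name": "apply_moves", "arguments": {"steps": [[[0, 0, 0.004], [0, 0, 0], 0], [[0, 0, 0], [0, 0, 0], 0], [[0, 0, 0.004], [0, 0, 0], 0], [[0, 0, 0], [0, 0, 0], 0], [[0, 0, 0], [0, 0, 0], 0], [[0, 0, 0], [0, 0, 0], 0], [[0, 0, 0], [0, 0, 0], 0], [[0, 0, 0], [0, 0, 0], 0]]}}

```text
clock: 7.48
eef_pos: [0.5265, -0.0955, 0.1]
tool_rot: [0.993, 0.122, 0.001, 0.0]
ft_force: [-3.4, -0.1, 8.9]
grip_width: 0.0589
grasp_force: 65.9
```

>>> {"name": "apply_moves", "arguments": {"steps": [[[0, 0, 0], [0, 0, 0], 1], [[0, 0, 0], [0, 0, 0], 1], [[0, 0, 0], [0, 0, 0], 1], [[0, 0, 0], [0, 0, 0], 1], [[0, 0, 0], [0, 0, 0], 1], [[0, 0, 0], [0, 0, 0], 1], [[0, 0, -0.05], [0, 0, 0], 1], [[0, 0, -0.1], [0, 0, 0], 1]]}}

```text
clock: 8.15
eef_pos: [0.5242, -0.0952, 0.1268]
tool_rot: [0.993, 0.122, -0.003, -0.001]
ft_force: [-0.0, -1.3, 0.1]
grip_width: 0.0854
grasp_force: 0.0
```

>>> {"name": "apply_moves", "arguments": {"steps": [[[0, 0, -0.12], [0, 0, 0], 1], [[0, 0, -0.12], [0, 0, 0], 1], [[0, 0, -0.12], [0, 0, 0], 1], [[0, 0, -0.08], [0, 0, -0.039], 1], [[0, 0, 0], [0, 0, -0.039], 1], [[0, 0, 0], [0, 0, -0.039], 1], [[0, 0, 0], [0, 0, -0.039], 1], [[0, 0, 0], [0, 0, -0.039], 1]]}}

```text
clock: 8.82
eef_pos: [0.5264, -0.0956, 0.2176]
tool_rot: [0.908, 0.419, 0.0, 0.0]
ft_force: [0.9, 0.1, 0.3]
grip_width: 0.0855
grasp_force: 0.0
```

Run:
```python
from h import *
st()
im,d=snap("scene","reg"); W=cloud("scene",d); Z=W[...,2]; im=im.astype(int)
near=(np.hypot(W[...,0]-.5265,W[...,1]+.0955)<.045)
for lo,hi in((.112,.128),):
    P=W[near&(Z>lo)&(Z<hi)]; r=cv2.minAreaRect((P[:,:2]*1000).astype(np.float32)); print(len(P),r,P[:,2].mean())
u,v=map(int,proj("scene",[.5265,-.0955,.1])); cv2.imwrite("pics/regc.png",cv2.resize(im[v-90:v+90,u-110:u+110,::-1].astype(np.uint8),None,fx=2.5,fy=2.5))
```

```text
8.82 p [ 0.5264 -0.0956  0.2176] yaw_y -40.52 z [ 0.001 -0.    -1.   ] F [0.9 0.1 0.3] w 0.0855 g 0.0 j [-0.18  0.32  0.04  1.28  0.    2.1 ]
225 ((528.4711303710938, -95.81304168701172), (29.442968368530273, 60.48651123046875), 13.462560653686523) 0.11805684753089303
```

View pics/regc.png

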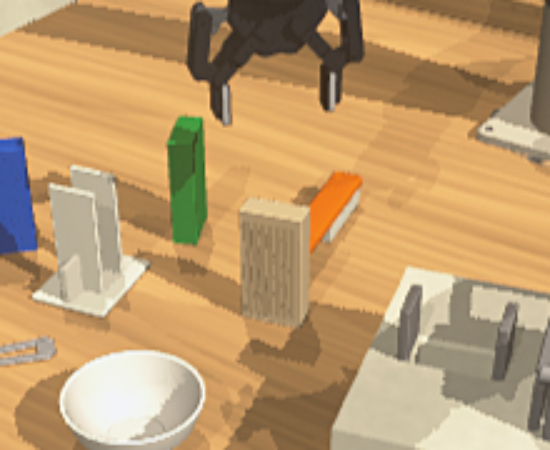

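The filter stands upright by itself at crop (275,262); the jaws are clear above it. Now I turn a quarter and take it across its thickness.

>>> {"name": "apply_moves", "arguments": {"steps": [[[0, 0, 0], [0, 0, -0.038], 1], [[0, 0, 0], [0, 0, -0.038], 1], [[0, 0, 0], [0, 0, -0.038], 1], [[0, 0, 0], [0, 0, -0.038], 1], [[0, 0, 0], [0, 0, -0.038], 1], [[0, 0, 0], [0, 0, -0.038], 1], [[0, 0, 0], [0, 0, -0.038], 1], [[0, 0, 0], [0, 0, -0.0375], 1]]}}

```text
clock: 9.53
eef_pos: [0.5262, -0.0956, 0.2171]
tool_rot: [0.616, 0.788, 0.0, 0.0]
ft_force: [0.2, -0.4, 0.2]
grip_width: 0.0849
grasp_force: 0.0
```

Run:
```python
from h import *
st(); plan([([.5275,-.0957,.103],down(14.1),7,1)])
```

```text
9.53 p [ 0.5262 -0.0956  0.2171] yaw_y 13.95 z [ 0. -0. -1.] F [ 0.2 -0.4  0.2] w 0.0849 g 0.0 j [-0.18  0.32  0.04  1.28 -0.    1.15]
[[[0.0, 0.001, 0.082], [0.0, 0.0, 0.0], 1], [[-0.001, 0.001, 0.081], [0.0, 0.0, 0.0], 1], [[0.0, 0.0, 0.082], [0.0, 0.0, 0.0], 1], [[0.0, 0.001, 0.081], [0.0, 0.0, 0.0], 1], [[0.0, 0.001, 0.082], [0.0, 0.0, -0.001], 1], [[-0.001, 0.001, 0.081], [0.0, 0.0, 0.0], 1], [[0.0, 0.001, 0.082], [0.0, 0.0, 0.0], 1], [[0, 0, 0], [0, 0, 0], 1]]
```

>>> {"name": "apply_moves", "arguments": {"steps": [[[0, 0.001, 0.1], [0, 0, 0], 1], [[0, 0.001, 0.1], [0, 0, 0], 1], [[0, 0.001, 0.1], [0, 0, 0], 1], [[0, 0.001, 0.1], [0, 0, 0], 1], [[0, 0.001, 0.1], [0, 0, 0], 1], [[0, 0.001, 0.07], [0, 0, 0], 1], [[0, 0, 0], [0, 0, 0], 1], [[0, 0, 0], [0, 0, 0], 1]]}}

```text
clock: 10.2
eef_pos: [0.5269, -0.0952, 0.1023]
tool_rot: [0.618, 0.786, -0.0, -0.001]
ft_force: [0.5, -0.7, -0.2]
grip_width: 0.0856
grasp_force: 0.0
```

>>> {"name": "apply_moves", "arguments": {"steps": [[[0, 0, 0], [0, 0, 0], 0.4], [[0, 0, 0], [0, 0, 0], 0.4], [[0, 0, 0], [0, 0, 0], 0.4], [[0, 0, 0], [0, 0, 0], 0.4], [[0, 0, 0], [0, 0, 0], 0], [[0, 0, 0], [0, 0, 0], 0], [[0, 0, 0], [0, 0, 0], 0], [[0, 0, 0], [0, 0, 0], 0]]}}

```text
clock: 10.87
eef_pos: [0.5277, -0.0954, 0.1033]
tool_rot: [0.617, 0.787, 0.0, 0.001]
ft_force: [-1.0, 0.4, 7.0]
grip_width: 0.025
grasp_force: 59.5
```

Run:
```python
from h import *
st()
```

```text
10.87 p [ 0.5277 -0.0954  0.1033] yaw_y 13.76 z [ 0.001 -0.    -1.   ] F [-1.   0.4  7. ] w 0.025 g 59.5 j [-0.18  0.42 -0.14  1.01 -0.    1.15]
```

>>> {"name": "apply_moves", "arguments": {"steps": [[[0, 0, -0.03], [0, 0, 0], 0], [[0, 0, -0.08], [0, 0, 0], 0], [[0, 0, -0.12], [0, 0, 0], 0], [[0, 0, -0.13], [0, 0, 0], 0], [[0, 0, -0.13], [0, 0, 0], 0], [[0, 0, -0.12], [0, 0, 0], 0], [[0, 0, -0.1], [0, 0, 0], 0], [[0, 0, -0.04], [0, 0, 0], 0]]}}

```text
clock: 11.53
eef_pos: [0.5285, -0.0954, 0.2556]
tool_rot: [0.617, 0.787, 0.001, 0.002]
ft_force: [0.0, -0.6, -0.1]
grip_width: 0.025
grasp_force: 59.0
```

Run:
```python
from h import *
st(); p=unit(.8,-62.1,255); print(p); plan([(p,down(14.2),15,0)])
```

```text
11.53 p [ 0.5285 -0.0954  0.2556] yaw_y 13.77 z [ 0.005 -0.001 -1.   ] F [ 0.  -0.6 -0.1] w 0.025 g 59.0 j [-0.18  0.31  0.12  1.37  0.    1.15]
[np.float64(0.5933091449429898), np.float64(0.1204936896802149), 0.255]
[[[0.065, 0.038, 0.0], [0.0, 0.0, 0.0], 0], [[0.065, 0.038, 0.001], [0.0, 0.0, 0.0], 0], [[0.064, 0.038, 0.0], [0.0, 0.0, 0.0], 0], [[0.065, 0.038, 0.0], [0.0, 0.0, -0.001], 0], [[0.065, 0.039, 0.0], [0.0, 0.0, 0.0], 0], [[0.064, 0.038, 0.001], [0.001, 0.0, 0.0], 0], [[0.065, 0.038, 0.0], [0.0, 0.0, 0.0], 0], [[0.065, 0.039, 0.0], [0.0, 0.0, 0.0], 0]]
[[[0.064, 0.038, 0.0], [0.0, 0.0, 0.0], 0], [[0.065, 0.038, 0.0], [0.0, 0.0, -0.001], 0], [[0.064, 0.039, 0.0], [0.0, 0.0, 0.0], 0], [[0.065, 0.038, 0.0], [0.0, 0.0, 0.0], 0], [[0.064, 0.039, 0.001], [0.0, 0.0, 0.0], 0], [[0.065, 0.038, 0.0], [0.0, 0.001, 0.0], 0], [[0.065, 0.039, 0.0], [0.0, 0.0, 0.0], 0], [[0, 0, 0], [0, 0, 0], 0]]
```

>>> {"name": "apply_moves", "arguments": {"steps": [[[0.04, 0.025, 0], [0, 0, 0], 0], [[0.065, 0.038, 0], [0, 0, 0], 0], [[0.065, 0.038, 0], [0, 0, 0], 0], [[0.065, 0.038, 0], [0, 0, -0.001], 0], [[0.065, 0.038, 0], [0, 0, 0], 0], [[0.065, 0.038, 0], [0, 0, 0], 0], [[0.065, 0.038, 0], [0, 0, 0], 0], [[0.065, 0.038, 0], [0, 0, 0], 0]]}}

```text
clock: 12.2
eef_pos: [0.5594, 0.0163, 0.25]
tool_rot: [0.616, 0.788, -0.001, -0.002]
ft_force: [0.1, 0.9, -1.8]
grip_width: 0.0254
grasp_force: 59.0
```

>>> {"name": "apply_moves", "arguments": {"steps": [[[0.065, 0.038, 0], [0, 0, -0.001], 0], [[0.065, 0.038, 0], [0, 0, 0], 0], [[0.065, 0.038, 0], [0, 0, 0], 0], [[0.065, 0.038, 0], [0, 0, 0], 0], [[0.065, 0.038, 0], [0, 0, 0], 0], [[0.065, 0.038, 0], [0, 0, 0], 0], [[0.065, 0.038, 0], [0, 0, 0], 0], [[0.022, 0.017, 0], [0, 0, 0], 0]]}}

```text
clock: 12.87
eef_pos: [0.5924, 0.1237, 0.2523]
tool_rot: [0.614, 0.789, 0.0, -0.0]
ft_force: [-0.1, -0.1, -1.8]
grip_width: 0.0252
grasp_force: 59.1
```

Run:
```python
from h import *
st()
im,d=snap("scene","slot"); W=cloud("scene",d); Z=W[...,2]
st()
c,s=np.cos(np.radians(YU)),np.sin(np.radians(YU))
U=np.stack([c*(W[...,0]-.5773)+s*(W[...,1]-.1805),-s*(W[...,0]-.5773)+c*(W[...,1]-.1805),Z],-1)*1000
q=lambda m:[int(m.sum())]+[np.round(np.percentile(U[m][:,k],[2,50,98]),1).tolist() for k in range(3)]
m=(abs(U[...,0])<40)&(U[...,1]<-15)&(U[...,1]>-110)
print("filter faces",q(m&(Z>.165)&(Z<.215)))
for a,b in((.155,.17),(.17,.19),(.19,.21),(.21,.23)): print(a,q(m&(Z>a)&(Z<b)))
print("cheekL",q(m&(Z>.128)&(Z<.140)&(U[...,1]<-90)),"\nR",q(m&(Z>.128)&(Z<.140)&(U[...,1]>-40)))
o=bot.get_obs()["eef_pos"]; print("tcp unit",(c*(o[0]-.5773)+s*(o[1]-.1805))*1e3,(-s*(o[0]-.5773)+c*(o[1]-.1805))*1e3)
cv2.imwrite("pics/slotc.png",cv2.resize(im[110:330,330:510,::-1],None,fx=3,fy=2.7))
```

```text
12.87 p [0.5924 0.1237 0.2523] yaw_y 14.24 z [ 0.     0.001 -1.   ] F [-0.1 -0.1 -1.8] w 0.0252 g 59.1 j [0.21 0.45 0.32 1.44 0.   1.53]
12.92 p [0.5926 0.1237 0.2522] yaw_y 14.27 z [ 0.     0.001 -1.   ] F [0.4 0.4 0.1] w 0.0252 g 59.1 j [0.21 0.45 0.32 1.44 0.   1.53]
filter faces [758, [-0.9, 13.5, 16.6], [-88.3, -57.9, -30.0], [166.1, 190.5, 214.1]]
0.155 [216, [0.8, 13.3, 16.2], [-88.1, -58.3, -30.0], [155.2, 162.5, 169.6]]
0.17 [295, [-1.1, 13.6, 16.3], [-88.7, -57.3, -30.0], [170.6, 180.4, 189.6]]
0.19 [301, [2.4, 13.5, 16.6], [-88.0, -58.8, -30.0], [190.5, 199.8, 209.6]]
0.21 [319, [-1.0, 13.6, 16.9], [-88.3, -57.6, -30.1], [210.4, 219.9, 229.6]]
cheekL [70, [-16.8, 2.4, 21.2], [-104.8, -99.9, -96.2], [128.2, 133.6, 136.0]] 
R [70, [-17.3, 5.8, 20.2], [-27.8, -23.5, -19.3], [129.0, 134.1, 136.4]]
tcp unit 0.8582338145581899 -58.835926646106756
```

View pics/slotc.png

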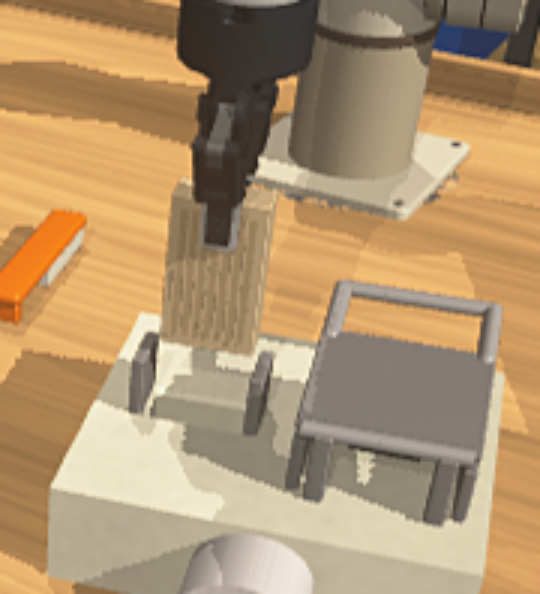

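The filter is upright above the slot, its foot at crop (208,345) and the cheeks at crop (143,375) and (258,395). It is about 3 mm too far left in y and 1 mm short in x, so I correct and descend.

>>> {"name": "apply_moves", "arguments": {"steps": [[[-0.008, 0.002, 0], [0, 0, 0], 0], [[-0.008, 0.002, 0], [0, 0, 0], 0], [[0, 0, 0], [0, 0, 0], 0], [[0, 0, 0.03], [0, 0, 0], 0], [[0, 0, 0.05], [0, 0, 0], 0], [[0, 0, 0.05], [0, 0, 0], 0], [[0, 0, 0.04], [0, 0, 0], 0], [[0, 0, 0], [0, 0, 0], 0]]}}

```text
clock: 13.58
eef_pos: [0.5917, 0.1177, 0.2152]
tool_rot: [0.615, 0.789, -0.002, -0.002]
ft_force: [-0.3, 0.4, -2.1]
grip_width: 0.0253
grasp_force: 59.1
```

```bash
cat >> h.py <<'E'
def ut():
    o=bot.get_obs()["eef_pos"]; c,s=np.cos(np.radians(YU)),np.sin(np.radians(YU)); a,b=o[0]-UO[0],o[1]-UO[1]
    print("unit xyz",np.round([1e3*(c*a+s*b),1e3*(-s*a+c*b),1e3*o[2]],1))
E
python3 -c "
from h import *
st();ut()"
```

```text
13.58 p [0.5917 0.1177 0.2152] yaw_y 14.11 z [-0.005 -0.001 -1.   ] F [-0.3  0.4 -2.1] w 0.0253 g 59.1 j [ 0.2   0.47  0.25  1.35 -0.    1.52]
unit xyz [ -1.4 -64.5 215.2]
```

>>> {"name": "apply_moves", "arguments": {"steps": [[[0, 0, 0], [0, 0, 0], 0], [[0, 0, 0], [0, 0, 0], 0], [[0, 0, 0], [0, 0, 0], 0], [[0, 0, 0], [0, 0, 0], 0], [[0, 0, 0], [0, 0, 0], 0], [[0, 0, 0], [0, 0, 0], 0], [[0, 0, 0], [0, 0, 0], 0], [[0, 0, 0], [0, 0, 0], 0]]}}

```text
clock: 14.25
eef_pos: [0.5934, 0.1183, 0.2186]
tool_rot: [0.615, 0.789, 0.0, 0.0]
ft_force: [0.1, -0.4, -1.4]
grip_width: 0.0253
grasp_force: 59.0
```

```bash
python3 -c "
from h import *
st();ut()"
```

```text
14.25 p [0.5934 0.1183 0.2186] yaw_y 14.13 z [ 0.  0. -1.] F [ 0.1 -0.4 -1.4] w 0.0253 g 59.0 j [0.2  0.46 0.25 1.36 0.   1.52]
unit xyz [  0.3 -64.3 218.6]
```

>>> {"name": "apply_moves", "arguments": {"steps": [[[0.011, 0.006, 0], [0, 0, 0], 0], [[0, 0, 0.02], [0, 0, 0], 0], [[0, 0, 0.03], [0, 0, 0], 0], [[0, 0, 0.03], [0, 0, 0], 0], [[0, 0, 0.02], [0, 0, 0], 0], [[0, 0, 0.01], [0, 0, 0], 0], [[0, 0, 0], [0, 0, 0], 0], [[0, 0, 0], [0, 0, 0], 0]]}}

```text
clock: 14.92
eef_pos: [0.5939, 0.1206, 0.1963]
tool_rot: [0.615, 0.789, -0.0, -0.0]
ft_force: [-0.1, -0.3, -1.5]
grip_width: 0.0254
grasp_force: 59.0
```

```bash
python3 -c "
from h import *
st();ut()"
```

```text
14.92 p [0.5939 0.1206 0.1963] yaw_y 14.12 z [-0. -0. -1.] F [-0.1 -0.3 -1.5] w 0.0254 g 59.0 j [0.2  0.48 0.21 1.31 0.   1.52]
unit xyz [  1.4 -62.2 196.3]
```

Right on target, foot at about 93 mm. Now I enter the slot slowly.

>>> {"name": "apply_moves", "arguments": {"steps": [[[0, 0, 0.015], [0, 0, 0], 0], [[0, 0, 0.015], [0, 0, 0], 0], [[0, 0, 0.015], [0, 0, 0], 0], [[0, 0, 0.015], [0, 0, 0], 0], [[0, 0, 0.015], [0, 0, 0], 0], [[0, 0, 0.015], [0, 0, 0], 0], [[0, 0, 0.01], [0, 0, 0], 0], [[0, 0, 0], [0, 0, 0], 0]]}}

```text
clock: 15.58
eef_pos: [0.5937, 0.1206, 0.1758]
tool_rot: [0.615, 0.789, -0.0, -0.0]
ft_force: [-0.1, -0.1, -1.6]
grip_width: 0.0254
grasp_force: 59.0
```

```bash
python3 -c "
from h import *
st();ut()"
```

```text
15.58 p [0.5937 0.1206 0.1758] yaw_y 14.12 z [-0.001 -0.    -1.   ] F [-0.1 -0.1 -1.6] w 0.0254 g 59.0 j [0.2  0.49 0.18 1.26 0.   1.52]
unit xyz [  1.2 -62.1 175.8]
```

>>> {"name": "apply_moves", "arguments": {"steps": [[[0, 0, 0.03], [0, 0, 0], 0], [[0, 0, 0.035], [0, 0, 0], 0], [[0, 0, 0.035], [0, 0, 0], 0], [[0, 0, 0.035], [0, 0, 0], 0], [[0, 0, 0.035], [0, 0, 0], 0], [[0, 0, 0.035], [0, 0, 0], 0], [[0, 0, 0.03], [0, 0, 0], 0], [[0, 0, 0.01], [0, 0, 0], 0]]}}

```text
clock: 16.25
eef_pos: [0.5932, 0.1205, 0.1259]
tool_rot: [0.615, 0.789, -0.001, -0.001]
ft_force: [-1.0, -0.7, -0.9]
grip_width: 0.0251
grasp_force: 59.0
```

>>> {"name": "apply_moves", "arguments": {"steps": [[[0, 0, 0.01], [0, 0, 0], 0], [[0, 0, 0.01], [0, 0, 0], 0], [[0, 0, 0.01], [0, 0, 0], 0], [[0, 0, 0.005], [0, 0, 0], 0], [[0, 0, 0], [0, 0, 0], 0], [[0, 0, 0], [0, 0, 0], 0], [[0, 0, 0], [0, 0, 0], 0], [[0, 0, 0], [0, 0, 0], 0]]}}

```text
clock: 16.92
eef_pos: [0.5942, 0.1206, 0.1207]
tool_rot: [0.615, 0.789, 0.0, 0.0]
ft_force: [-0.1, 0.4, -0.8]
grip_width: 0.0254
grasp_force: 59.0
```

>>> {"name": "apply_moves", "arguments": {"steps": [[[0, 0, 0.01], [0, 0, 0], 0], [[0, 0, 0.01], [0, 0, 0], 0], [[0, 0, 0.005], [0, 0, 0], 0], [[0, 0, 0.005], [0, 0, 0], 0], [[0, 0, 0.004], [0, 0, 0], 0], [[0, 0, 0], [0, 0, 0], 0], [[0, 0, 0], [0, 0, 0], 0], [[0, 0, 0], [0, 0, 0], 0]]}}

```text
clock: 17.58
eef_pos: [0.5941, 0.1206, 0.1137]
tool_rot: [0.615, 0.789, 0.0, 0.0]
ft_force: [0.6, -0.0, -1.9]
grip_width: 0.0252
grasp_force: 59.2
```

>>> {"name": "apply_moves", "arguments": {"steps": [[[0, 0, 0.004], [0, 0, 0], 0], [[0, 0, 0.004], [0, 0, 0], 0], [[0, 0, 0], [0, 0, 0], 0], [[0, 0, 0], [0, 0, 0], 0], [[0, 0, 0], [0, 0, 0], 0], [[0, 0, 0], [0, 0, 0], 0], [[0, 0, 0], [0, 0, 0], 0], [[0, 0, 0], [0, 0, 0], 0]]}}

```text
clock: 18.25
eef_pos: [0.5942, 0.1207, 0.1133]
tool_rot: [0.615, 0.789, 0.0, 0.0]
ft_force: [-1.7, 0.4, 5.6]
grip_width: 0.0253
grasp_force: 60.0
```

>>> {"name": "apply_moves", "arguments": {"steps": [[[0, 0, 0], [0, 0, 0], 1], [[0, 0, 0], [0, 0, 0], 1], [[0, 0, 0], [0, 0, 0], 1], [[0, 0, 0], [0, 0, 0], 1], [[0, 0, 0], [0, 0, 0], 1], [[0, 0, 0], [0, 0, 0], 1], [[0, 0, -0.03], [0, 0, 0], 1], [[0, 0, -0.08], [0, 0, 0], 1]]}}

```text
clock: 18.92
eef_pos: [0.5922, 0.1203, 0.132]
tool_rot: [0.615, 0.789, -0.002, -0.002]
ft_force: [-0.0, 1.0, 0.4]
grip_width: 0.0855
grasp_force: 0.0
```

>>> {"name": "apply_moves", "arguments": {"steps": [[[0, 0, -0.12], [0, 0, 0], 1], [[0, 0, -0.15], [0, 0, 0], 1], [[0, 0, -0.15], [0, 0, 0], 1], [[0, 0, -0.15], [0, 0, 0], 1], [[0, 0, -0.04], [0, 0, 0], 1], [[0, 0, 0], [0, 0, 0], 1], [[0, 0, 0], [0, 0, 0], 1], [[0, 0, 0], [0, 0, 0], 1]]}}

```text
clock: 19.58
eef_pos: [0.5932, 0.1205, 0.2543]
tool_rot: [0.615, 0.789, -0.001, -0.001]
ft_force: [0.6, 0.2, -0.1]
grip_width: 0.0851
grasp_force: 0.0
```

Run:
```python
from h import *
st();ut()
c,s=np.cos(np.radians(YU)),np.sin(np.radians(YU))
for n in("scene","top"):
    im,d=snap(n,"g_"+n); W=cloud(n,d); Z=W[...,2]
    U=np.stack([c*(W[...,0]-.5773)+s*(W[...,1]-.1805),-s*(W[...,0]-.5773)+c*(W[...,1]-.1805),Z],-1)*1000
    q=lambda m:[int(m.sum())]+[np.round(np.percentile(U[m][:,k],[2,50,98]),1).tolist() for k in range(3)]
    bar=(U[...,0]<-60)&(U[...,0]>-100)&(U[...,1]>22)&(U[...,1]<100)&(Z>.14)&(Z<.18)
    if bar.sum()>5:
        print(n,"bar",q(bar)); B=U[bar]
        r=np.polyfit(B[:,1],B[:,0],1); print("  x vs y slope",r)
        # circle fit r=6 in xz
        from scipy.optimize import least_squares
        f=least_squares(lambda p:np.hypot(B[:,0]-p[0],B[:,2]-p[1])-6,[-76,160],loss="soft_l1"); print("  bar centre xz",f.x,"rms",np.sqrt((f.fun**2).mean()))
    pl=(U[...,0]>-20)&(U[...,0]<60)&(U[...,1]>20)&(U[...,1]<100)&(Z>.138)&(Z<.17); P=U[pl]
    if len(P)>50:
        r=np.polyfit(P[:,0],P[:,2],1); a=-np.arctan(r[0]); print("  plate angle",a,"plate top z at x=72:",np.polyval(r,72))
    m=(abs(U[...,0])<30)&(U[...,1]<-30)&(U[...,1]>-94)&(Z>.11)&(Z<.17); print("  filter top",q(m) if m.sum()>5 else m.sum())
```

```text
19.58 p [0.5932 0.1205 0.2543] yaw_y 14.13 z [-0.003 -0.001 -1.   ] F [ 0.6  0.2 -0.1] w 0.0851 g 0.0 j [ 0.2   0.46  0.33  1.45 -0.    1.52]
unit xyz [  0.7 -62.1 254.3]
scene bar [249, [-79.8, -73.7, -69.7], [24.1, 62.1, 98.3], [157.0, 163.9, 168.0]]
  x vs y slope [ 3.21426535e-03 -7.42623539e+01]
  bar centre xz [-77.85668628 161.0694397 ] rms 1.410150812886145
  plate angle 0.13605314858172496 plate top z at x=72: 143.42098131578172
  filter top [489, [-10.0, 12.2, 16.7], [-92.0, -62.2, -33.6], [110.6, 127.5, 131.3]]
  filter top [345, [-13.4, -1.7, 12.6], [-93.1, -72.5, -49.7], [116.3, 130.4, 134.2]]
```

The filter's top is at about 130 mm, so it is home. The bar is found at unit (-77.5, 62, 161) with the guard ajar 0.136 rad, which agrees with its geometry. Next I approach the bar with a part-open gripper.

Run:
```python
from h import *
r=down(14.2)
plan([(unit(-77.5,62,235),r,8,.4),(unit(-77.5,62,185),r,4,.4),(unit(-77.5,62,185),r,4,.4)])
```

```text
[[[0.077, -0.049, 0.012], [0.0, 0.0, 0.0], 0.4], [[0.078, -0.049, 0.012], [0.0, 0.0, 0.0], 0.4], [[0.077, -0.048, 0.012], [0.0, 0.0, 0.0], 0.4], [[0.078, -0.049, 0.012], [-0.001, 0.0, 0.0], 0.4], [[0.077, -0.049, 0.012], [0.0, 0.0, 0.0], 0.4], [[0.078, -0.049, 0.012], [0.0, 0.0, 0.0], 0.4], [[0.077, -0.049, 0.012], [0.0, 0.0, 0.0], 0.4], [[0.078, -0.049, 0.012], [0.0, 0.0, 0.0], 0.4]]
[[[0.0, 0.0, 0.062], [0.0, 0.0, 0.0], 0.4], [[0.0, 0.0, 0.063], [0.0, 0.0, 0.0], 0.4], [[0.0, 0.001, 0.062], [0.0, 0.0, 0.0], 0.4], [[0.0, 0.0, 0.063], [0.0, 0.0, 0.0], 0.4], [[0.0, 0.0, 0.0], [0.0, 0.0, 0.0], 0.4], [[0.0, 0.0, 0.0], [0.0, 0.0, 0.0], 0.4], [[0.0, 0.0, 0.0], [0.0, 0.0, 0.0], 0.4], [[0.0, 0.0, 0.0], [0.0, 0.0, 0.0], 0.4]]
```

>>> {"name": "apply_moves", "arguments": {"steps": [[[0.077, -0.049, 0.01], [0, 0, 0], 0.4], [[0.077, -0.049, 0.01], [0, 0, 0], 0.4], [[0.077, -0.049, 0.01], [0, 0, 0], 0.4], [[0.077, -0.049, 0.01], [0, 0, 0], 0.4], [[0.077, -0.049, 0.01], [0, 0, 0], 0.4], [[0.077, -0.049, 0.01], [0, 0, 0], 0.4], [[0.077, -0.049, 0.01], [0, 0, 0], 0.4], [[0.077, -0.049, 0.01], [0, 0, 0], 0.4]]}}

```text
clock: 20.35
eef_pos: [0.4865, 0.2212, 0.2385]
tool_rot: [0.615, 0.789, -0.001, -0.001]
ft_force: [0.5, 0.7, -0.6]
grip_width: 0.0339
grasp_force: 0.0
```

>>> {"name": "apply_moves", "arguments": {"steps": [[[0.003, 0, 0.06], [0, 0, 0], 0.4], [[0, 0, 0.06], [0, 0, 0], 0.4], [[0, 0, 0.06], [0, 0, 0], 0.4], [[0, 0, 0.02], [0, 0, 0], 0.4], [[0, 0, 0], [0, 0, 0], 0.4], [[0, 0, 0], [0, 0, 0], 0.4], [[0, 0, 0], [0, 0, 0], 0.4], [[0, 0, 0], [0, 0, 0], 0.4]]}}

```text
clock: 21.02
eef_pos: [0.4883, 0.2217, 0.2008]
tool_rot: [0.615, 0.789, 0.001, 0.0]
ft_force: [-0.2, 0.1, -0.1]
grip_width: 0.0338
grasp_force: 0.0
```

Run:
```python
from h import *
st();ut()
im,d=snap("scene","bar"); cv2.imwrite("pics/barc.png",cv2.resize(im[150:330,370:530,::-1],None,fx=3.3,fy=3.3))
plan([(unit(-77.5,62,159),down(14.2),6,.4)])
```

```text
21.02 p [0.4883 0.2217 0.2008] yaw_y 14.11 z [ 0.001  0.001 -1.   ] F [-0.2  0.1 -0.1] w 0.0338 g 0.0 j [ 0.43  0.34  0.01  1.24 -0.    1.75]
unit xyz [-76.2  61.7 200.8]
[[[0.0, -0.001, 0.035], [0.0, 0.0, 0.0], 0.4], [[0.0, -0.001, 0.035], [0.0, 0.0, 0.0], 0.4], [[0.001, -0.001, 0.034], [0.0, 0.0, 0.0], 0.4], [[0.0, -0.001, 0.035], [0.0, 0.0, 0.0], 0.4], [[0.0, -0.002, 0.035], [0.0, 0.0, 0.0], 0.4], [[0.0, -0.001, 0.035], [0.0, 0.0, -0.001], 0.4], [[0, 0, 0], [0, 0, 0], 0.4], [[0, 0, 0], [0, 0, 0], 0.4]]
```

View pics/barc.png

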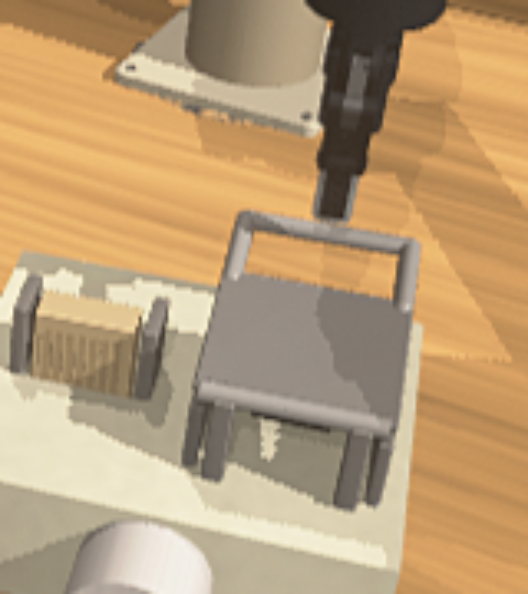

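The filter sits home between its cheeks at crop (88,340). The jaws stand above the middle of the bar at crop (332,225). Now I descend and pinch.

>>> {"name": "apply_moves", "arguments": {"steps": [[[0, -0.002, 0.04], [0, 0, 0], 0.4], [[0, -0.002, 0.04], [0, 0, 0], 0.4], [[0, -0.002, 0.04], [0, 0, 0], 0.4], [[0, 0, 0.04], [0, 0, 0], 0.4], [[0, 0, 0.03], [0, 0, 0], 0.4], [[0, 0, 0.02], [0, 0, 0], 0.4], [[0, 0, 0], [0, 0, 0], 0.4], [[0, 0, 0], [0, 0, 0], 0.4]]}}

```text
clock: 21.73
eef_pos: [0.4865, 0.2212, 0.1578]
tool_rot: [0.615, 0.789, -0.0, -0.0]
ft_force: [-0.6, -0.4, 1.2]
grip_width: 0.0342
grasp_force: 0.0
```

>>> {"name": "apply_moves", "arguments": {"steps": [[[0, 0, 0], [0, 0, 0], 0.2], [[0, 0, 0], [0, 0, 0], 0.2], [[0, 0, 0], [0, 0, 0], 0], [[0, 0, 0], [0, 0, 0], 0], [[0, 0, 0], [0, 0, 0], 0], [[0, 0, 0], [0, 0, 0], 0], [[0, 0, 0], [0, 0, 0], 0], [[0, 0, 0], [0, 0, 0], 0]]}}

```text
clock: 22.4
eef_pos: [0.4865, 0.2213, 0.1582]
tool_rot: [0.615, 0.789, -0.0, -0.0]
ft_force: [-1.4, 0.3, 2.1]
grip_width: 0.0098
grasp_force: 58.4
```

```bash
python3 -c "
from h import *
st();ut()"
```

```text
22.4 p [0.4865 0.2213 0.1582] yaw_y 14.13 z [-0.  0. -1.] F [-1.4  0.3  2.1] w 0.0098 g 58.4 j [ 0.43  0.36 -0.07  1.14  0.    1.75]
unit xyz [-78.   61.8 158.2]
```

Run:
```python
import numpy as np
a=np.linspace(.136,1.5,25); x=-150*np.cos(a); z=150*np.sin(a)
for i in range(24): print(i, round((x[i+1]-x[i])/200,3), round(-(z[i+1]-z[i])/200,3))
```

```text
0 0.007 -0.042
1 0.009 -0.042
2 0.012 -0.041
3 0.014 -0.04
4 0.016 -0.039
5 0.018 -0.038
6 0.021 -0.037
7 0.023 -0.036
8 0.025 -0.035
9 0.027 -0.033
10 0.029 -0.032
11 0.03 -0.03
12 0.032 -0.028
13 0.033 -0.026
14 0.035 -0.024
15 0.036 -0.022
16 0.037 -0.02
17 0.039 -0.018
18 0.04 -0.016
19 0.04 -0.014
20 0.041 -0.011
21 0.042 -0.009
22 0.042 -0.007
23 0.042 -0.004
```

>>> {"name": "apply_moves", "arguments": {"steps": [[[0, 0.007, -0.042], [0, 0, 0], 0], [[0, 0.009, -0.042], [0, 0, 0], 0], [[0, 0.012, -0.041], [0, 0, 0], 0], [[0, 0.014, -0.04], [0, 0, 0], 0], [[0, 0.016, -0.039], [0, 0, 0], 0], [[0, 0.018, -0.038], [0, 0, 0], 0], [[0, 0.021, -0.037], [0, 0, 0], 0], [[0, 0.023, -0.036], [0, 0, 0], 0]]}}

```text
clock: 23.07
eef_pos: [0.5084, 0.2268, 0.2217]
tool_rot: [0.615, 0.789, -0.001, -0.001]
ft_force: [-9.1, -0.2, 4.0]
grip_width: 0.0104
grasp_force: 58.6
```

```bash
python3 -c "
from h import *
st();ut()"
```

```text
23.07 p [0.5084 0.2268 0.2217] yaw_y 14.14 z [-0.004 -0.001 -1.   ] F [-9.1 -0.2  4. ] w 0.0104 g 58.6 j [0.42 0.37 0.11 1.32 0.   1.74]
unit xyz [-55.4  61.8 221.7]
```

>>> {"name": "apply_moves", "arguments": {"steps": [[[0, 0.019, -0.036], [0, 0, 0], 0], [[0, 0.024, -0.035], [0, 0, 0], 0], [[0, 0.029, -0.032], [0, 0, 0], 0], [[0, 0.03, -0.03], [0, 0, 0], 0], [[0, 0.032, -0.028], [0, 0, 0], 0], [[0, 0.033, -0.026], [0, 0, 0], 0], [[0, 0.035, -0.024], [0, 0, 0], 0], [[0, 0.036, -0.022], [0, 0, 0], 0]]}}

```text
clock: 23.73
eef_pos: [0.5545, 0.2384, 0.2706]
tool_rot: [0.615, 0.789, -0.001, -0.001]
ft_force: [-10.6, -1.9, 8.3]
grip_width: 0.0098
grasp_force: 58.4
```

```bash
python3 -c "
from h import *
st();ut()"
```

```text
23.73 p [0.5545 0.2384 0.2706] yaw_y 14.15 z [-0.002  0.    -1.   ] F [-10.6  -1.9   8.3] w 0.0098 g 58.4 j [0.41 0.45 0.36 1.48 0.   1.73]
unit xyz [ -7.9  61.8 270.6]
```

>>> {"name": "apply_moves", "arguments": {"steps": [[[0, 0.034, -0.026], [0, 0, 0], 0], [[0, 0.036, -0.023], [0, 0, 0], 0], [[0, 0.038, -0.02], [0, 0, 0], 0], [[0, 0.04, -0.014], [0, 0, 0], 0], [[0, 0.041, -0.011], [0, 0, 0], 0], [[0, 0.042, -0.009], [0, 0, 0], 0], [[0, 0.042, -0.007], [0, 0, 0], 0], [[0, 0.042, -0.004], [0, 0, 0], 0]]}}

```text
clock: 24.4
eef_pos: [0.6185, 0.2545, 0.2941]
tool_rot: [0.615, 0.789, 0.003, 0.002]
ft_force: [-1.9, 1.1, 5.0]
grip_width: 0.0098
grasp_force: 59.6
```

```bash
python3 -c "
from h import *
st();ut()"
```

```text
24.4 p [0.6185 0.2545 0.2941] yaw_y 14.13 z [ 0.006  0.002 -1.   ] F [-1.9  1.1  5. ] w 0.0098 g 59.6 j [ 0.39  0.59  0.66  1.63 -0.    1.71]
unit xyz [ 58.1  61.7 294.1]
```

>>> {"name": "apply_moves", "arguments": {"steps": [[[0, 0, 0], [0, 0, 0], 0], [[0, 0, 0], [0, 0, 0], 0.4], [[0, 0, 0], [0, 0, 0], 0.4], [[0, 0, 0], [0, 0, 0], 0.4], [[0, 0, 0], [0, 0, 0], 0.4], [[0, 0, -0.05], [0, 0, 0], 0.4], [[0, 0, -0.08], [0, 0, 0], 0.4], [[0, 0, -0.08], [0, 0, 0], 0.4]]}}

```text
clock: 25.07
eef_pos: [0.6168, 0.2538, 0.3322]
tool_rot: [0.615, 0.789, -0.001, -0.0]
ft_force: [0.9, 0.3, 0.0]
grip_width: 0.0342
grasp_force: 0.0
```

Run:
```python
from h import *
st();ut()
im,d=snap("scene","open"); cv2.imwrite("pics/openc.png",cv2.resize(im[100:330,340:530,::-1],None,fx=2.6,fy=2.6))
```

```text
25.07 p [0.6168 0.2538 0.3322] yaw_y 14.12 z [-0.002 -0.001 -1.   ] F [0.9 0.3 0. ] w 0.0342 g 0.0 j [ 0.39  0.61  0.79  1.75 -0.    1.71]
unit xyz [ 56.3  61.4 332.2]
```

View pics/openc.png

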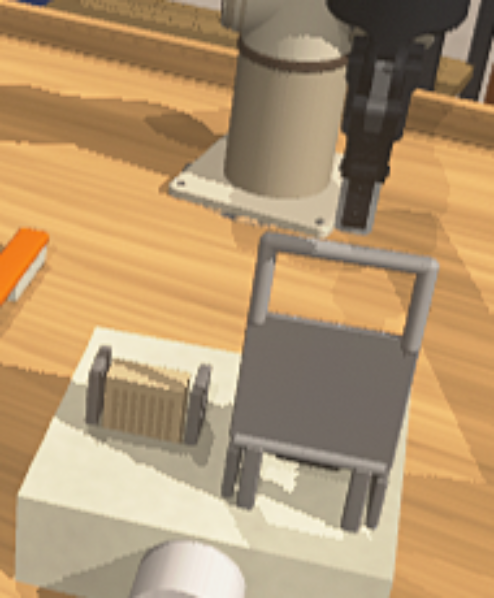

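The guard stands open, nearly upright, with its bar at crop (345,250) and the jaws clear above it. I retreat, close, and descend in front of the lever.

>>> {"name": "apply_moves", "arguments": {"steps": [[[0, -0.05, -0.01], [0, 0, 0], 0], [[0, -0.12, 0], [0, 0, 0], 0], [[0, -0.15, 0], [0, 0, 0], 0], [[0, -0.15, 0.05], [0, 0, 0], 0], [[0, -0.1, 0.1], [0, 0, 0], 0], [[0, -0.03, 0.15], [0, 0, 0], 0], [[0, 0, 0.18], [0, 0, 0], 0], [[0, 0, 0.18], [0, 0, 0], 0]]}}

```text
clock: 25.78
eef_pos: [0.5004, 0.2248, 0.2023]
tool_rot: [0.615, 0.789, 0.001, 0.001]
ft_force: [0.0, -0.2, -0.5]
grip_width: -0.0003
grasp_force: 0.0
```

>>> {"name": "apply_moves", "arguments": {"steps": [[[0, 0, 0.15], [0, 0, 0], 0], [[0, 0, 0.1], [0, 0, 0], 0], [[0, 0, 0.05], [0, 0, 0], 0], [[0, 0, 0], [0, 0, 0], 0], [[0, 0, 0], [0, 0, 0], 0], [[0, 0, 0], [0, 0, 0], 0], [[0, 0, 0], [0, 0, 0], 0], [[0, 0, 0], [0, 0, 0], 0]]}}

```text
clock: 26.45
eef_pos: [0.5018, 0.2253, 0.1442]
tool_rot: [0.615, 0.789, 0.001, 0.001]
ft_force: [-0.2, -0.4, -0.0]
grip_width: -0.0001
grasp_force: 0.0
```

Run:
```python
from h import *
st();ut()
c,s=np.cos(np.radians(YU)),np.sin(np.radians(YU))
for n in ("top","scene"):
    im,d=snap(n,"lev_"+n); W=cloud(n,d); Z=W[...,2]
    U=np.stack([c*(W[...,0]-.5773)+s*(W[...,1]-.1805),-s*(W[...,0]-.5773)+c*(W[...,1]-.1805),Z],-1)*1000
    q=lambda m:[int(m.sum())]+[np.round(np.percentile(U[m][:,k],[3,50,97]),1).tolist() for k in range(3)]
    for lo,hi in((.105,.12),(.12,.127),(.127,.14)): 
        m=(U[...,0]>-45)&(U[...,0]<40)&(abs(U[...,1]-62)<25)&(Z>lo)&(Z<hi); print(n,"lever",lo,q(m) if m.sum()>3 else 0)
    m=(U[...,0]>20)&(abs(U[...,1]-62)<60)&(Z>.28)&(Z<.31); print(n,"bar",q(m) if m.sum()>3 else 0)
```

```text
26.45 p [0.5018 0.2253 0.1442] yaw_y 14.12 z [ 0.003  0.001 -1.   ] F [-0.2 -0.4 -0. ] w -0.0001 g 0.0 j [ 0.42  0.4  -0.05  1.12 -0.    1.75]
unit xyz [-62.2  61.9 144.2]
top lever 0.105 [49, [-14.7, -7.7, -3.7], [46.6, 55.7, 72.0], [105.3, 112.2, 119.3]]
top lever 0.12 [16, [-20.8, -12.2, -10.4], [46.6, 55.9, 68.7], [120.7, 123.9, 126.7]]
top lever 0.127 [61, [-23.9, -18.7, -13.4], [47.0, 55.9, 65.8], [127.6, 131.5, 134.3]]
top bar [528, [52.7, 57.3, 63.6], [9.3, 58.6, 109.9], [288.8, 296.2, 299.3]]
scene lever 0.105 0
scene lever 0.12 0
scene lever 0.127 0
scene bar [571, [58.1, 63.7, 66.8], [11.0, 63.7, 112.4], [281.6, 292.5, 296.6]]
```

>>> {"name": "apply_moves", "arguments": {"steps": [[[0, 0, 0.04], [0, 0, 0], 0], [[0, 0, 0.04], [0, 0, 0], 0], [[0, 0, 0], [0, 0, 0], 0], [[0, 0.04, 0], [0, 0, 0], 0], [[0, 0.05, 0], [0, 0, 0], 0], [[0, 0.05, 0], [0, 0, 0], 0], [[0, 0.04, 0], [0, 0, 0], 0], [[0, 0.03, 0], [0, 0, 0], 0]]}}

```text
clock: 27.22
eef_pos: [0.5423, 0.2353, 0.1265]
tool_rot: [0.615, 0.789, -0.0, -0.0]
ft_force: [-2.0, -1.3, 0.9]
grip_width: -0.0005
grasp_force: 1.0
```

>>> {"name": "apply_moves", "arguments": {"steps": [[[0, 0.01, 0], [0, 0, 0], 0], [[0, 0.01, 0], [0, 0, 0], 0], [[0, 0.01, 0], [0, 0, 0], 0], [[0, 0.01, 0], [0, 0, 0], 0], [[0, 0, 0], [0, 0, 0], 0], [[0, 0, 0], [0, 0, 0], 0], [[0, 0, 0], [0, 0, 0], 0], [[0, 0, 0], [0, 0, 0], 0]]}}

```text
clock: 27.88
eef_pos: [0.5493, 0.237, 0.1264]
tool_rot: [0.615, 0.789, 0.0, 0.0]
ft_force: [-0.3, 0.2, 0.5]
grip_width: 0.0003
grasp_force: 0.2
```

```bash
python3 -c "
from h import *
st();ut()"
```

```text
27.88 p [0.5493 0.237  0.1264] yaw_y 14.13 z [ 0. -0. -1.] F [-0.3  0.2  0.5] w 0.0003 g 0.2 j [ 0.41  0.51  0.07  1.14 -0.    1.73]
unit xyz [-13.3  61.7 126.4]
```

>>> {"name": "apply_moves", "arguments": {"steps": [[[0, 0.008, 0], [0, 0, 0], 0], [[0, 0.008, 0], [0, 0, 0], 0], [[0, 0.008, 0], [0, 0, 0], 0], [[0, 0.006, 0], [0, 0, 0], 0], [[0, 0, 0], [0, 0, 0], 0], [[0, 0, 0], [0, 0, 0], 0], [[0, 0, 0], [0, 0, 0], 0], [[0, 0, 0], [0, 0, 0], 0]]}}

```text
clock: 28.55
eef_pos: [0.5552, 0.2385, 0.1266]
tool_rot: [0.615, 0.789, 0.0, 0.0]
ft_force: [-1.6, -0.7, 0.4]
grip_width: 0.0001
grasp_force: 0.7
```

```bash
cat > lev.py <<'E'
from h import *
st();ut()
c,s=np.cos(np.radians(YU)),np.sin(np.radians(YU))
im,d=camera("top"); W=cloud("top",d); Z=W[...,2]
U=np.stack([c*(W[...,0]-.5773)+s*(W[...,1]-.1805),-s*(W[...,0]-.5773)+c*(W[...,1]-.1805),Z],-1)*1000
for lo,hi in((.1,.12),(.12,.127),(.127,.14)):
    m=(U[...,0]>-35)&(U[...,0]<45)&(abs(U[...,1]-62)<18)&(Z>lo)&(Z<hi)
    if m.sum()>3: print(lo,m.sum(),[np.round(np.percentile(U[m][:,k],[3,50,97]),1).tolist() for k in range(3)])
E
python3 lev.py
```

```text
28.55 p [0.5552 0.2385 0.1266] yaw_y 14.12 z [ 0.  0. -1.] F [-1.6 -0.7  0.4] w 0.0001 g 0.7 j [ 0.41  0.52  0.09  1.14 -0.    1.73]
unit xyz [ -7.2  61.6 126.6]
0.1 42 [[-15.9, 1.7, 9.0], [46.5, 50.2, 55.7], [101.5, 114.6, 119.6]]
0.12 30 [[-20.6, 5.3, 11.9], [47.3, 51.5, 57.2], [121.0, 123.5, 126.6]]
0.127 46 [[-17.2, 10.9, 18.1], [47.3, 51.1, 55.2], [127.8, 131.3, 137.9]]
```

>>> {"name": "apply_moves", "arguments": {"steps": [[[0, 0.006, 0], [0, 0, 0], 0], [[0, 0.006, 0], [0, 0, 0], 0], [[0, 0.006, 0], [0, 0, 0], 0], [[0, 0.006, 0], [0, 0, 0], 0], [[0, 0, 0], [0, 0, 0], 0], [[0, 0, 0], [0, 0, 0], 0], [[0, 0, 0], [0, 0, 0], 0], [[0, 0, 0], [0, 0, 0], 0]]}}

```text
clock: 29.27
eef_pos: [0.5562, 0.2387, 0.1264]
tool_rot: [0.615, 0.789, -0.003, -0.002]
ft_force: [-11.8, -3.3, 6.0]
grip_width: -0.0001
grasp_force: 6.5
```

```bash
python3 lev.py
```

```text
29.27 p [0.5562 0.2387 0.1264] yaw_y 14.15 z [-0.007 -0.002 -1.   ] F [-11.8  -3.3   6. ] w -0.0001 g 6.5 j [0.4  0.53 0.1  1.16 0.   1.73]
unit xyz [ -6.2  61.6 126.4]
0.1 48 [[-15.6, 1.1, 8.7], [46.5, 50.6, 55.5], [100.4, 113.4, 119.3]]
0.12 27 [[-17.4, 5.7, 14.6], [46.8, 51.4, 57.0], [120.3, 122.7, 126.5]]
0.127 55 [[-19.4, 9.7, 19.0], [47.3, 51.6, 56.9], [127.2, 131.0, 138.3]]
```

The lever is at its stop: force rose to 12 N with no more travel, and the tip is at about +18 mm. I retreat and go back above the bar.

>>> {"name": "apply_moves", "arguments": {"steps": [[[0, -0.05, 0], [0, 0, 0], 0], [[0, -0.12, 0], [0, 0, 0], 0], [[0, -0.13, 0], [0, 0, 0], 0], [[0, 0, -0.12], [0, 0, 0], 0.4], [[0, 0, -0.18], [0, 0, 0], 0.4], [[0, 0, -0.18], [0, 0, 0], 0.4], [[0, 0, -0.18], [0, 0, 0], 0.4], [[0, 0, -0.18], [0, 0, 0], 0.4]]}}

```text
clock: 29.98
eef_pos: [0.5022, 0.2252, 0.2971]
tool_rot: [0.615, 0.789, 0.001, 0.001]
ft_force: [0.9, 0.2, 1.0]
grip_width: 0.0344
grasp_force: 0.0
```

>>> {"name": "apply_moves", "arguments": {"steps": [[[0, 0, -0.18], [0, 0, 0], 0.4], [[0, 0, -0.04], [0, 0, 0], 0.4], [[0, 0.05, 0], [0, 0, 0], 0.4], [[0, 0.1, 0], [0, 0, 0], 0.4], [[0, 0.14, 0], [0, 0, 0], 0.4], [[0, 0.14, 0], [0, 0, 0], 0.4], [[0, 0.08, 0], [0, 0, 0], 0.4], [[0, 0, 0], [0, 0, 0], 0.4]]}}

```text
clock: 30.65
eef_pos: [0.6036, 0.2505, 0.3362]
tool_rot: [0.615, 0.788, 0.0, 0.0]
ft_force: [-1.6, -0.1, -1.2]
grip_width: 0.0339
grasp_force: 0.0
```

Run:
```python
from h import *
c,s=np.cos(np.radians(YU)),np.sin(np.radians(YU))
im,d=snap("scene","bar2"); st();ut()
W=cloud("scene",d)
U=np.stack([c*(W[...,0]-.5773)+s*(W[...,1]-.1805),-s*(W[...,0]-.5773)+c*(W[...,1]-.1805),W[...,2]],-1)*1000
from scipy.optimize import least_squares
m=(U[...,0]>30)&(U[...,0]<90)&(U[...,1]>25)&(U[...,1]<100)&(U[...,2]>282)&(U[...,2]<303); B=U[m]
f=least_squares(lambda p:np.hypot(B[:,0]-p[0],B[:,2]-p[1])-6,[58,290],loss="soft_l1"); print("bar",f.x,m.sum(),np.sqrt((f.fun**2).mean()))
m=(U[...,0]>30)&(U[...,0]<100)&(U[...,1]>25)&(U[...,1]<100)&(U[...,2]>160)&(U[...,2]<225); P=U[m]; r=np.polyfit(P[:,2],P[:,0],1); print("plate dx/dz",r[0],"a=",np.pi/2+np.arctan(r[0]),"x at 141",np.polyval(r,141))
```

```text
30.7 p [0.6022 0.2502 0.3367] yaw_y 14.09 z [-0. -0. -1.] F [-1.1  0.6 -0.7] w 0.0343 g 0.0 j [ 0.39  0.57  0.73  1.73 -0.    1.72]
unit xyz [ 41.2  61.5 336.7]
bar [ 58.99205301 290.36609849] 366 1.101932881507745
plate dx/dz -0.07873521851324387 a= 1.4922232051460864 x at 141 73.46421902497494
```

>>> {"name": "apply_moves", "arguments": {"steps": [[[0.002, 0.045, 0], [0, 0, 0], 0.4], [[0, 0.043, 0], [0, 0, 0], 0.4], [[0, 0, 0], [0, 0, 0], 0.4], [[0, 0, 0.05], [0, 0, 0], 0.4], [[0, 0, 0.08], [0, 0, 0], 0.4], [[0, 0, 0.07], [0, 0, 0], 0.4], [[0, 0, 0.04], [0, 0, 0], 0.4], [[0, 0, 0], [0, 0, 0], 0.4]]}}

```text
clock: 31.37
eef_pos: [0.616, 0.2541, 0.2888]
tool_rot: [0.615, 0.789, -0.002, -0.001]
ft_force: [-0.3, -0.1, 0.1]
grip_width: 0.0344
grasp_force: 0.0
```

>>> {"name": "apply_moves", "arguments": {"steps": [[[0, 0, 0], [0, 0, 0], 0.4], [[0, 0, 0], [0, 0, 0], 0.2], [[0, 0, 0], [0, 0, 0], 0.2], [[0, 0, 0], [0, 0, 0], 0], [[0, 0, 0], [0, 0, 0], 0], [[0, 0, 0], [0, 0, 0], 0], [[0, 0, 0], [0, 0, 0], 0], [[0, 0, 0], [0, 0, 0], 0]]}}

```text
clock: 32.03
eef_pos: [0.6179, 0.2548, 0.292]
tool_rot: [0.615, 0.789, 0.001, 0.001]
ft_force: [-0.2, 0.5, 4.9]
grip_width: 0.0102
grasp_force: 58.7
```

Run:
```python
from h import *
st();ut()
a=np.r_[np.linspace(1.492,.3,25)[:],np.linspace(.3,.02,9)[1:]]; x=-150*np.cos(a); z=150*np.sin(a)
for i in range(0,32,8): print([(round((x[k+1]-x[k])/200,3), round(-(z[k+1]-z[k])/200,3)) for k in range(i,i+8)])
```

```text
32.03 p [0.6179 0.2548 0.292 ] yaw_y 14.13 z [ 0.003  0.001 -1.   ] F [-0.2  0.5  4.9] w 0.0102 g 58.7 j [0.39 0.6  0.66 1.63 0.   1.72]
unit xyz [ 57.6  62.1 292. ]
[(np.float64(-0.037), np.float64(0.004)), (np.float64(-0.037), np.float64(0.006)), (np.float64(-0.036), np.float64(0.008)), (np.float64(-0.036), np.float64(0.009)), (np.float64(-0.036), np.float64(0.011)), (np.float64(-0.035), np.float64(0.013)), (np.float64(-0.034), np.float64(0.015)), (np.float64(-0.034), np.float64(0.016))]
[(np.float64(-0.033), np.float64(0.018)), (np.float64(-0.032), np.float64(0.019)), (np.float64(-0.031), np.float64(0.021)), (np.float64(-0.03), np.float64(0.023)), (np.float64(-0.028), np.float64(0.024)), (np.float64(-0.027), np.float64(0.025)), (np.float64(-0.026), np.float64(0.027)), (np.float64(-0.025), np.float64(0.028))]
[(np.float64(-0.023), np.float64(0.029)), (np.float64(-0.022), np.float64(0.03)), (np.float64(-0.02), np.float64(0.031)), (np.float64(-0.019), np.float64(0.032)), (np.float64(-0.017), np.float64(0.033)), (np.float64(-0.015), np.float64(0.034)), (np.float64(-0.014), np.float64(0.035)), (np.float64(-0.012), np.float64(0.035))]
[(np.float64(-0.007), np.float64(0.025)), (np.float64(-0.006), np.float64(0.025)), (np.float64(-0.006), np.float64(0.026)), (np.float64(-0.005), np.float64(0.026)), (np.float64(-0.004), np.float64(0.026)), (np.float64(-0.003), np.float64(0.026)), (np.float64(-0.002), np.float64(0.026)), (np.float64(-0.001), np.float64(0.026))]
```

>>> {"name": "apply_moves", "arguments": {"steps": [[[0, -0.037, 0.004], [0, 0, 0], 0], [[0, -0.037, 0.006], [0, 0, 0], 0], [[0, -0.036, 0.008], [0, 0, 0], 0], [[0, -0.036, 0.009], [0, 0, 0], 0], [[0, -0.036, 0.011], [0, 0, 0], 0], [[0, -0.035, 0.013], [0, 0, 0], 0], [[0, -0.034, 0.015], [0, 0, 0], 0], [[0, -0.034, 0.016], [0, 0, 0], 0]]}}

```text
clock: 32.7
eef_pos: [0.5636, 0.2411, 0.2761]
tool_rot: [0.615, 0.789, 0.003, 0.002]
ft_force: [5.9, 0.9, -7.4]
grip_width: 0.0094
grasp_force: 59.1
```

```bash
python3 -c "
from h import *
st();ut()"
```

```text
32.7 p [0.5636 0.2411 0.2761] yaw_y 14.12 z [ 0.006  0.002 -1.   ] F [ 5.9  0.9 -7.4] w 0.0094 g 59.1 j [ 0.4   0.46  0.39  1.5  -0.    1.73]
unit xyz [  1.6  62.1 276.1]
```

>>> {"name": "apply_moves", "arguments": {"steps": [[[0, -0.031, 0.022], [0, 0, 0], 0], [[0, -0.031, 0.022], [0, 0, 0], 0], [[0, -0.03, 0.022], [0, 0, 0], 0], [[0, -0.029, 0.024], [0, 0, 0], 0], [[0, -0.028, 0.024], [0, 0, 0], 0], [[0, -0.027, 0.025], [0, 0, 0], 0], [[0, -0.026, 0.027], [0, 0, 0], 0], [[0, -0.025, 0.028], [0, 0, 0], 0]]}}

```text
clock: 33.37
eef_pos: [0.5186, 0.2298, 0.2361]
tool_rot: [0.615, 0.789, 0.001, 0.001]
ft_force: [1.4, -0.3, 3.4]
grip_width: 0.0099
grasp_force: 64.1
```

```bash
python3 -c "
from h import *
st();ut()"
```

```text
33.37 p [0.5186 0.2298 0.2361] yaw_y 14.13 z [ 0.003  0.001 -1.   ] F [ 1.4 -0.3  3.4] w 0.0099 g 64.1 j [ 0.42  0.38  0.16  1.35 -0.    1.74]
unit xyz [-44.8  62.2 236.1]
```

Forces are small; I continue down the arc.

>>> {"name": "apply_moves", "arguments": {"steps": [[[0, -0.023, 0.029], [0, 0, 0], 0], [[0, -0.022, 0.03], [0, 0, 0], 0], [[0, -0.02, 0.031], [0, 0, 0], 0], [[0, -0.019, 0.032], [0, 0, 0], 0], [[0, -0.017, 0.033], [0, 0, 0], 0], [[0, -0.015, 0.034], [0, 0, 0], 0], [[0, -0.014, 0.035], [0, 0, 0], 0], [[0, -0.012, 0.035], [0, 0, 0], 0]]}}

```text
clock: 34.03
eef_pos: [0.4912, 0.2229, 0.1829]
tool_rot: [0.615, 0.789, 0.001, 0.001]
ft_force: [5.7, 1.9, 1.5]
grip_width: 0.0098
grasp_force: 65.0
```

```bash
python3 -c "
from h import *
st();ut()"
```

```text
34.03 p [0.4912 0.2229 0.1829] yaw_y 14.12 z [ 0.002  0.001 -1.   ] F [5.7 1.9 1.5] w 0.0098 g 65.0 j [ 0.43  0.35 -0.01  1.2  -0.    1.75]
unit xyz [-73.   62.2 182.9]
```

>>> {"name": "apply_moves", "arguments": {"steps": [[[0, -0.001, 0.022], [0, 0, 0], 0], [[0, -0.002, 0.02], [0, 0, 0], 0], [[0, -0.003, 0.02], [0, 0, 0], 0], [[0, -0.004, 0.02], [0, 0, 0], 0], [[0, -0.004, 0.018], [0, 0, 0], 0], [[0, -0.003, 0.017], [0, 0, 0], 0], [[0, -0.003, 0.015], [0, 0, 0], 0], [[0, -0.002, 0.014], [0, 0, 0], 0]]}}

```text
clock: 34.7
eef_pos: [0.486, 0.2216, 0.1543]
tool_rot: [0.615, 0.789, -0.0, -0.0]
ft_force: [-2.9, -0.9, 4.8]
grip_width: 0.0097
grasp_force: 66.6
```

```bash
python3 -c "
from h import *
st();ut()"
```

```text
34.7 p [0.486  0.2216 0.1543] yaw_y 14.13 z [-0.  0. -1.] F [-2.9 -0.9  4.8] w 0.0097 g 66.6 j [ 0.43  0.37 -0.07  1.13  0.    1.75]
unit xyz [-78.4  62.2 154.3]
```

>>> {"name": "apply_moves", "arguments": {"steps": [[[0, -0.001, 0.012], [0, 0, 0], 0], [[0, -0.001, 0.012], [0, 0, 0], 0], [[0, 0, 0.01], [0, 0, 0], 0], [[0, 0, 0.008], [0, 0, 0], 0], [[0, 0, 0.006], [0, 0, 0], 0], [[0, 0, 0.005], [0, 0, 0], 0], [[0, 0, 0], [0, 0, 0], 0], [[0, 0, 0], [0, 0, 0], 0]]}}

```text
clock: 35.37
eef_pos: [0.4853, 0.2213, 0.1432]
tool_rot: [0.615, 0.789, -0.001, -0.0]
ft_force: [-3.0, 1.3, 0.4]
grip_width: 0.0098
grasp_force: 67.3
```

```bash
cat > ga.py <<'E'
from h import *
st();ut()
c,s=np.cos(np.radians(YU)),np.sin(np.radians(YU))
im,d=camera("scene"); W=cloud("scene",d)
U=np.stack([c*(W[...,0]-.5773)+s*(W[...,1]-.1805),-s*(W[...,0]-.5773)+c*(W[...,1]-.1805),W[...,2]],-1)*1000
P=U[(U[...,0]>-20)&(U[...,0]<60)&(U[...,1]>20)&(U[...,1]<100)&(U[...,2]>136)&(U[...,2]<175)]
r=np.polyfit(P[:,0],P[:,2],1); print("guard a",-np.arctan(r[0]),len(P),"z at 71",np.polyval(r,71))
E
python3 ga.py
```

```text
35.37 p [0.4853 0.2213 0.1432] yaw_y 14.13 z [-0.002 -0.    -1.   ] F [-3.   1.3  0.4] w 0.0098 g 67.3 j [ 0.43  0.37 -0.09  1.11  0.    1.75]
unit xyz [-79.2  62.2 143.2]
guard a 0.03361634695688356 1198 z at 71 143.52412092432374
```

>>> {"name": "apply_moves", "arguments": {"steps": [[[0, 0, 0.005], [0, 0, 0], 0], [[0, 0, 0.005], [0, 0, 0], 0], [[0, 0, 0.005], [0, 0, 0], 0], [[0, 0, 0.005], [0, 0, 0], 0], [[0, 0, 0.005], [0, 0, 0], 0], [[0, 0, 0.003], [0, 0, 0], 0], [[0, 0, 0], [0, 0, 0], 0], [[0, 0, 0], [0, 0, 0], 0]]}}

```text
clock: 36.08
eef_pos: [0.4853, 0.2214, 0.1381]
tool_rot: [0.615, 0.789, -0.0, -0.0]
ft_force: [-5.6, 0.1, 2.6]
grip_width: 0.0096
grasp_force: 67.8
```

```bash
python3 ga.py
```

```text
36.08 p [0.4853 0.2214 0.1381] yaw_y 14.13 z [-0.001 -0.    -1.   ] F [-5.6  0.1  2.6] w 0.0096 g 67.8 j [ 0.43  0.38 -0.1   1.09  0.    1.75]
unit xyz [-79.2  62.2 138.1]
guard a -0.0014217980506958505 1146 z at 71 143.63185839955554
```

>>> {"name": "apply_moves", "arguments": {"steps": [[[0, 0, 0.004], [0, 0, 0], 0], [[0, 0, 0.004], [0, 0, 0], 0], [[0, 0, 0.003], [0, 0, 0], 0], [[0, 0, 0], [0, 0, 0], 0], [[0, 0, 0], [0, 0, 0], 0], [[0, 0, 0], [0, 0, 0], 0], [[0, 0, 0], [0, 0, 0], 0], [[0, 0, 0], [0, 0, 0], 0]]}}

```text
clock: 36.8
eef_pos: [0.4853, 0.2214, 0.1378]
tool_rot: [0.615, 0.789, 0.0, -0.0]
ft_force: [-9.0, -2.1, 13.0]
grip_width: 0.01
grasp_force: 68.7
```

```bash
python3 ga.py
```

```text
36.8 p [0.4853 0.2214 0.1378] yaw_y 14.14 z [ 0.  0. -1.] F [-9.  -2.1 13. ] w 0.01 g 68.7 j [ 0.43  0.38 -0.1   1.09  0.    1.75]
unit xyz [-79.2  62.2 137.8]
guard a -0.0013553256166136298 1145 z at 71 143.53316820859908
```

>>> {"name": "apply_moves", "arguments": {"steps": [[[0, 0, 0], [0, 0, 0], 0.4], [[0, 0, 0], [0, 0, 0], 0.4], [[0, 0, 0], [0, 0, 0], 0.4], [[0, 0, 0], [0, 0, 0], 0.4], [[0, 0, -0.05], [0, 0, 0], 0.4], [[0, 0, -0.1], [0, 0, 0], 0.4], [[0, 0, -0.15], [0, 0, 0], 0.4], [[0, 0, -0.15], [0, 0, 0], 0.4]]}}

```text
clock: 37.52
eef_pos: [0.4855, 0.2212, 0.2266]
tool_rot: [0.615, 0.789, -0.001, -0.0]
ft_force: [1.2, -0.3, 0.7]
grip_width: 0.0343
grasp_force: 0.0
```

>>> {"name": "apply_moves", "arguments": {"steps": [[[0, -0.05, -0.1], [0, 0, 0], 0.4], [[0, -0.1, 0], [0, 0, 0], 0.4], [[0, -0.1, 0], [0, 0, 0], 0.4], [[0, -0.1, 0], [0, 0, 0], 0.4], [[0, 0, 0], [0, 0, 0], 0.4], [[0, 0, 0], [0, 0, 0], 0.4], [[0, 0, 0], [0, 0, 0], 0.4], [[0, 0, 0], [0, 0, 0], 0.4]]}}

```text
clock: 38.18
eef_pos: [0.419, 0.2047, 0.2462]
tool_rot: [0.615, 0.789, 0.0, 0.0]
ft_force: [0.1, -0.2, 0.1]
grip_width: 0.034
grasp_force: 0.0
```

```bash
python3 ga.py
python3 - <<'E'
from h import *
im,d=snap("scene","end"); a=im[120:420,170:530,::-1]; cv2.imwrite("pics/endc.png",cv2.resize(a,None,fx=2,fy=2))
E
```

```text
38.18 p [0.419  0.2047 0.2462] yaw_y 14.11 z [ 0.001  0.    -1.   ] F [ 0.1 -0.2  0.1] w 0.034 g 0.0 j [ 0.45  0.17 -0.08  1.31 -0.    1.78]
unit xyz [-147.6   62.3  246.2]
guard a -0.0019152893432146823 1142 z at 71 143.60204857558907
```

View pics/endc.png

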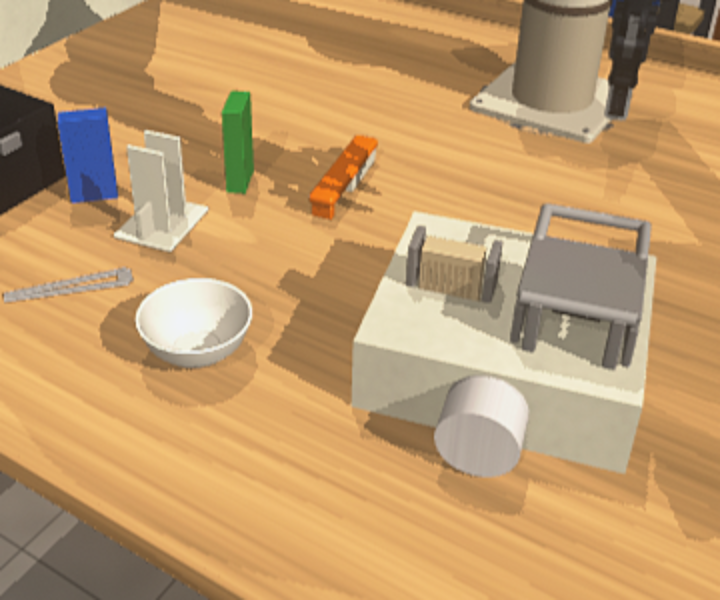

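The filter is home at crop (452,267), the guard is shut flat at crop (585,270), and the robot is clear. The bowl, brush and tweezers are undisturbed.

```bash
python3 -c "
from h import *
print(bot.job_done())"
```

```text
the job is handed in; nothing more can be done
None
```

The job is handed in after about 38 s: the filter is fully home in the slot, the switch lever was pushed to its stop towards the hinge, the guard is shut again, and the bowl, brush and tweezers were not touched.

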